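# Space a loaf tin in the row with a lath

## Robot

A 7-joint arm with a two-finger parallel gripper is mounted at the origin on the work surface. World frame = base frame: x ahead of the robot, y to its left, z up, the work surface at z = 0. Lengths are in m, angles in degrees, forces in N, time in s.
With the tool pointing down it reaches from about 0.4 to 0.85 m from the base axis. Payload 4.5 kg.
Tool frame: the origin (TCP) lies between the finger pads; the fingertips stand manip.tip_extent ahead of it and the grasp point (between the pads) lies 6 mm ahead of it (manip.tip_extent is the distance from the TCP to the fingertips, in m); z points along the fingers, y is the direction in which the jaws open and shut (so a half turn about z gives the same grasp; the last joint's range is limited). The gripper opens to 88 mm and grips with 3 to 60 N. Pads are 18 mm wide; open, the fingers measure 123 mm over their backs; the gripper's body (75 mm by 187 mm) begins 45 mm behind the grasp point.
Start: joints at [-67.62, 39.483, -11.15, 89.685, 9.013, 51.709, -12.324], TCP at [0.218, 0.586, 0.264] pointing down, gripper open.
Joint ranges: [-172.22, 172.22], [-26.19, 119.32], [-84.43, 86.54], [7.71, 146.69], [-57.33, 237.33], [2.42, 119.75], [-152.13, 152.13]. Speed limits (degrees/s): [147.25, 147.25, 180, 180, 180, 180, 180].

## Interface

Orientations are given as a 3x3 rotation matrix whose columns are the frame's x, y, z axes.
In Python, from cell import manip gives the robot as it stands.
- The arm moves only by the tool step_arm, never from a script. Its argument "series" is a list of rows, each an object with "slide": the shift along the tool's x, y, z in cm, a list of three; "twist": the turn, a rotation vector about the tool's x, y, z in rad, a list of three; "grip": the opening in per cent of the stroke, from 0 (shut) to 100 (fully open). In form: [{"slide": [dx, dy, dz], "twist": [rx, ry, rz], "grip": grip}, ...]. A call has 1 to 20 rows; each row is the pose to reach, as a shift and turn from the pose commanded when the call began, along the tool's axes at that moment; what a row does not reach only later rows make up. A row lasts 1/12 s, in which the tool goes at most 41.7 mm and 7.16 degrees, less where a joint would pass 70% of its speed; a pose out of reach is approached as far as the arm can. A call with a gripper value outside its range is refused whole. The fingers move at their own pace and stop on an object; "grip_force" is the grip in N (left out, the last holds). Time passes only in rows, so rows that repeat a pose let the fingers close. It gives the time, the measured TCP pose, the force and the opening at its end, in the units of the state.
- manip.observe(): the state, without advancing time (a new reading comes with each control period).
- manip.read_camera(name): name is "scene" or "top"; returns a dict with "img" (384x512x3 uint8, red, green, blue), "fx", "fy", "cx", "cy" (pixels), "k1" (the pictures are not rectified: a ray, as slopes to the right and down, at radius r is drawn at 1 + k1 r^2 times it, then the intrinsics apply), "eye" and "rotation" of the camera in the world. Camera axes: x right, y down, z forward; pixel columns grow to the right and rows downward; lengths in m; the calibration is good to about 2 mm. A picture is of the moment at which its call begins. There is no depth.
- manip.close_job(): hands the job in, once; it reports no verdict.
The state is a dict: "t": time; "joint_positions": joint angles; "joint_vel": joint speeds; "joint_torque": joint torques, N m; "tcp_pos": TCP position; "tool_rot": TCP orientation; "contact_force": force on the tool from outside, world axes, zero at the start; "torque": the same for the moment, N m; "grip_width": finger opening in m.
Only numpy, scipy, OpenCV 4.12 (cv2) and the standard library are available. Lean on these libraries where they do the work, as an engineer would, in place of code of your own. Each camera call takes 0.05 s, during which the arm holds its last target. There are 200 camera calls.

## Task

Fill the space in the row of loaf tins on the baking sheet: stand the wooden lath on its narrow long edge on the sheet, flat against the inner face of the short tin, then take the loose tin from its stand and set it upright and square against the lath's other face, its ends level with the short tin's. Let go of it, then take the lath out and put it back on its wooden board, leaving an even lath-wide gap between the two short tins. Do not shift the tins already in the row or disturb the bottle and jar.

Things in the scene. Friction and masses are not known exactly. Their poses are not given: they have to be found in the camera images.
- sheet: Dark steel baking sheet, fixed to the bench, 280 x 280 mm, its floor 3 mm thick (tins stand at 3 mm above the bench), with a rim 5 mm thick and 12 mm high all round. Origin: centre of the underside. Its y axis is the direction of the row; its x axis is the direction of the tins' lengths (away from the robot, give or take the sheet's yaw).
- tin_short_mid (a point): The short tin already standing in the row: plain lidded metal loaf tin, 64 mm long (own x) x 48 mm wide (own y) x 60 mm high, about 0.9 kg, loose. Point: its centre, 30 mm above its foot. It stands on the sheet about 68 mm to one side (sheet's +y or -y, it varies) of the sheet's centre, its x along the sheet's x. Its inner face is the 64 mm long side that looks to the long tin, across an empty space 88 mm wide. On its outer side the rim is too near for a tin.
- tin_long_mid (a point): The long lidded tin at the other side of the empty space: 110 mm long (own x) x 48 mm wide (own y) x 60 mm high, about 0.95 kg, loose, parallel to the short one. Point: its centre, 30 mm above its foot. To be left where it is.
- tin_mid (a point): The loose tin to be laid: the same shape as the short tin, 64 mm long (own x) x 48 mm wide (own y) x 60 mm high, lid up (own z up), 0.3 to 0.55 kg. Point: its centre, 30 mm above its foot. It starts in the stand, where it can be gripped only by its two 64 mm long sides (48 mm apart); in the row there is room for fingers only at its two ends (64 mm apart), so it must be put down on the free bench and taken again.
- stand: Aluminium stand fixed to the bench: base 84 x 70 mm, 8 mm thick, with an upright cheek 6 mm thick, 70 mm wide and 78 mm high (above the bench) at each end of its x axis, 72 mm apart inside; open on both y sides and above. The loose tin stands between the cheeks, x along the stand's x. Origin: centre of the underside. It is on either the left or the right of the sheet; the bench nearer to and farther from the robot than the stand is bare for some 200 mm.
- lath_mid (a point): The spacer: plain wooden lath 150 mm long (own x) x 18 mm thick (own y) x 36 mm high (own z), 0.08 kg, loose. Point: its centre. It starts standing on its narrow edge on the wooden board, along the board. It is longer than the tins, so that one end can stick out of the row and be gripped across its thickness.
- board: Wooden board fixed to the bench, 200 mm (own x) x 90 mm (own y) x 10 mm thick, home of the lath, on the other side of the sheet from the stand. Origin: centre of the underside; its top is 10 mm above the bench.
- oil_mid (a point): Bystander: amber glass bottle standing on the bench beyond the sheet, 60 mm across, 170 mm high. Point: its centre, 85 mm up.
- flour_mid (a point): Bystander: aluminium flour jar standing on the bench beyond the sheet, 70 mm across, 100 mm high. Point: its centre, 50 mm up.
Things that resemble listed ones, but are neither listed nor needed, are in the scene too. Leave any orange or red look-alike of the part that bears lath_mid alone.

How it is judged (in metres and radians):
On the way, in this order (a step that is already met when the one before it is completed fails the run):
1. the lath stands on the sheet against the short tin, along it, and is released (x of lath_mid in the frame of tin_short_mid between -0.05 and 0.05 m and (y of lath_mid in the frame of tin_short_mid between 0.03 and 0.038 m or y of lath_mid in the frame of tin_short_mid between -0.038 and -0.03 m) and z of lath_mid in the frame of tin_short_mid between -0.016 and -0.008 m and angle between the x axis of lath_mid and the x axis of tin_short_mid, either way round below 0.09 rad and contact force between the fingers and lath below 0.1 N), for 0.2 s.
2. the loose tin stands against the lath, square to the short tin, and is released, the lath still between them (x of lath_mid in the frame of tin_short_mid between -0.05 and 0.05 m and (y of lath_mid in the frame of tin_short_mid between 0.03 and 0.038 m or y of lath_mid in the frame of tin_short_mid between -0.038 and -0.03 m) and z of lath_mid in the frame of tin_short_mid between -0.016 and -0.008 m and angle between the x axis of lath_mid and the x axis of tin_short_mid, either way round below 0.09 rad and x of tin_mid in the frame of tin_short_mid between -0.007 and 0.007 m and (y of tin_mid in the frame of tin_short_mid between 0.063 and 0.0695 m or y of tin_mid in the frame of tin_short_mid between -0.0695 and -0.063 m) and z of tin_mid in the frame of tin_short_mid between -0.003 and 0.003 m and angle between the x axis of tin_mid and the x axis of tin_short_mid, either way round below 0.06 rad and angle between tin_mid's own z axis and vertical below 0.06 rad and contact force between the fingers and tin below 0.1 N), for 0.2 s.
At the end, for the whole second after the job is handed in: The loose tin stands upright on the sheet beside the short tin, their centres 63 to 69.5 mm apart across the row (a gap of 15 to 21.5 mm), ends level within 7 mm, parallel within 0.06 rad; the lath lies or stands on its board (its centre within 40 mm of the board's centre line both ways) (x of tin_mid in the frame of tin_short_mid between -0.007 and 0.007 m and (y of tin_mid in the frame of tin_short_mid between 0.063 and 0.0695 m or y of tin_mid in the frame of tin_short_mid between -0.0695 and -0.063 m) and z of tin_mid in the frame of tin_short_mid between -0.003 and 0.003 m and angle between the x axis of tin_mid and the x axis of tin_short_mid, either way round below 0.06 rad and angle between tin_mid's own z axis and vertical below 0.06 rad and x of lath_mid in the frame of board between -0.04 and 0.04 m and y of lath_mid in the frame of board between -0.04 and 0.04 m and z of lath_mid in the frame of board between 0.014 and 0.031 m); the robot touches nothing.
It fails at once if the short tin in the row is shifted by more than 12 mm (distance of tin_short_mid from where it was at the start of the episode above 0.012 m).
It fails at once if the long tin is shifted by more than 12 mm (distance of tin_long_mid from where it was at the start of the episode above 0.012 m).
It fails at once if the bottle is moved by more than 20 mm (distance of oil_mid from where it was at the start of the episode above 0.02 m).
It fails at once if the jar is moved by more than 20 mm (distance of flour_mid from where it was at the start of the episode above 0.02 m).
It also fails if it takes over 72 s, if anything falls off the work surface, if the arm or the gripper's body presses on something with over 40 N, if the wrist force passes 120 N, or if a joint passes its speed limit or range.

## Working session

There is one attempt and no reset: what is moved stays moved. The work goes in short steps, Python scripts to look and compute and a tool call to move; the robot and the scene stay as the last step left them, time stands still between calls to the robot, and variables do not carry over. Pictures are saved under pics/ and viewed, about 8 in all and at most 12, crops included, and the job is handed in when it is done.

Besides the shell and the picture viewer there is one more tool, called after ">>>" as name(argument=value, ...) on one line, values as JSON. step_arm: Moves the arm, as the interface text tells. Its arguments: {"type":"object","properties":{"series":{"type":"array"},"grip_force":{"type":"number"}},"required":["series"]}

```bash
ls; mkdir -p pics
python3 - <<'E'
from cell import manip
import cv2,numpy as np
print(manip.observe()); print(manip.tip_extent)
for n in("top","scene"):
    c=manip.read_camera(n); cv2.imwrite(f"pics/{n}0.png",c["img"][:,:,::-1]); print({k:v for k,v in c.items() if k!="img"})
E
```

```text
pics
{'t': 0.0, 'joint_positions': array([-67.61908203,  39.53185401, -11.14538615,  89.74604397,
         9.01233172,  51.70842722, -12.32568368]), 'joint_vel': array([-0.01356253, -0.01327059,  0.09842181, -0.05464173, -0.03649398,
        0.0244101 , -0.04511216]), 'joint_torque': array([ 1.47322221e-04, -5.27576101e+01, -1.26651641e+00, -1.53423876e+01,
       -5.25364035e-02,  6.31947740e-03,  1.59520223e-04]), 'tcp_pos': array([0.21814093, 0.58506334, 0.26291926]), 'tool_rot': array([[-9.37035643e-01,  3.49233351e-01, -5.19544764e-04],
       [ 3.49233716e-01,  9.37034022e-01, -1.74732333e-03],
       [-1.23392462e-04, -1.81874679e-03, -9.99998338e-01]]), 'contact_force': array([-0.41837691,  0.19382988,  0.64320191]), 'torque': array([0.03239819, 0.02510207, 0.04589822]), 'grip_width': 0.08806197989497742}
0.025
{'fx': 411.9657495212629, 'fy': 411.9657495212629, 'cx': 256.1037660627458, 'cy': 192.7706316463551, 'k1': -0.07245024701730891, 'eye': array([0.48356092, 0.08791853, 1.39908974]), 'rotation': array([[ 0.00309376, -0.99684609,  0.07929877],
       [-0.99997194, -0.00362499, -0.006556  ],
       [ 0.00682278, -0.07927626, -0.99682934]])}
{'fx': 482.13129805349644, 'fy': 482.13129805349644, 'cx': 255.25178869948317, 'cy': 183.22646891845088, 'k1': -0.15040100571063095, 'eye': array([ 1.28752518, -1.0209768 ,  1.01410897]), 'rotation': array([[ 0.8440574 ,  0.32413684, -0.42720302],
       [ 0.5362013 , -0.49909474,  0.68072946],
       [ 0.00743472, -0.80364155, -0.59506721]])}
```

View pics/top0.png

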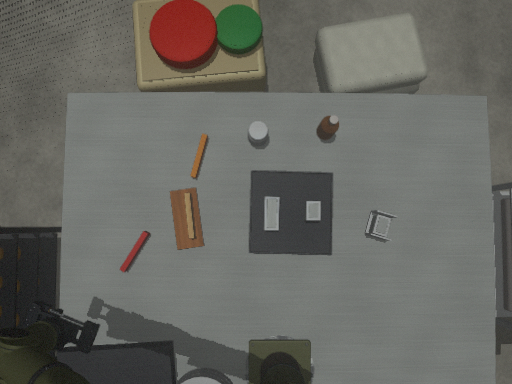

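View pics/scene0.png

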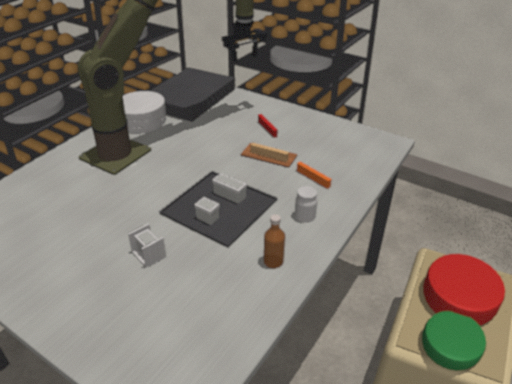

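Top view: sheet near (291,213), long tin (272,213), short tin (313,211), stand with loose tin (381,226), board with lath (187,218). The orange and red sticks at (200,156) and (135,251) are decoys. Next I zoom in on the tins.

```bash
cat > h.py <<'E'
import cv2,numpy as np
from cell import manip
def ray(c,px):
    K=np.array([[c["fx"],0,c["cx"]],[0,c["fy"],c["cy"]],[0,0,1]])
    u=cv2.undistortPoints(np.float64(px).reshape(-1,1,2),K,np.array([c["k1"],0,0,0])).reshape(-1,2)
    return np.c_[u,np.ones(len(u))]@c["rotation"].T
def onz(c,px,z):
    d=ray(c,px); return (c["eye"]+d*((z-c["eye"][2])/d[:,2])[:,None])[:,:2]
def proj(c,P):
    p=(np.atleast_2d(P)-c["eye"])@c["rotation"]; s=p[:,:2]/p[:,2:]; s=s*(1+c["k1"]*(s**2).sum(1))[:,None]
    return s*[c["fx"],c["fy"]]+[c["cx"],c["cy"]]
def rect(c,mask,z):
    """min-area rect of the mask's largest contour mapped on plane z -> centre, long, short, long-axis yaw deg"""
    k,_=cv2.findContours(mask,cv2.RETR_EXTERNAL,cv2.CHAIN_APPROX_NONE); k=max(k,key=cv2.contourArea)
    P=onz(c,k.reshape(-1,2),z)
    (x,y),(w,h),a=cv2.minAreaRect(np.float32(P*1000))
    if w<h: w,h,a=h,w,a+90
    return np.round([x,y,w,h,(a+90)%180-90],1)
E
python3 - <<'E'
import cv2,numpy as np
a=cv2.imread('pics/top0.png');b=cv2.imread('pics/scene0.png')
r=lambda i,x,y,w,h,s:cv2.resize(i[y:y+h,x:x+w],None,fx=s,fy=s,interpolation=cv2.INTER_NEAREST)
A=r(a,240,165,160,95,5); 
B=np.hstack([r(a,165,180,50,75,4),r(b,120,165,150,105,4)[:300]])
cv2.imwrite('pics/z1.png',A)
C=np.hstack([r(a,160,180,50,75,5),r(b,125,165,125,75,4)[:300] if 0 else cv2.resize(b[165:270,120:270],(536,375),interpolation=cv2.INTER_NEAREST)])
cv2.imwrite('pics/z2.png',C)
E
```

```text
(no output)
```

View pics/z1.png

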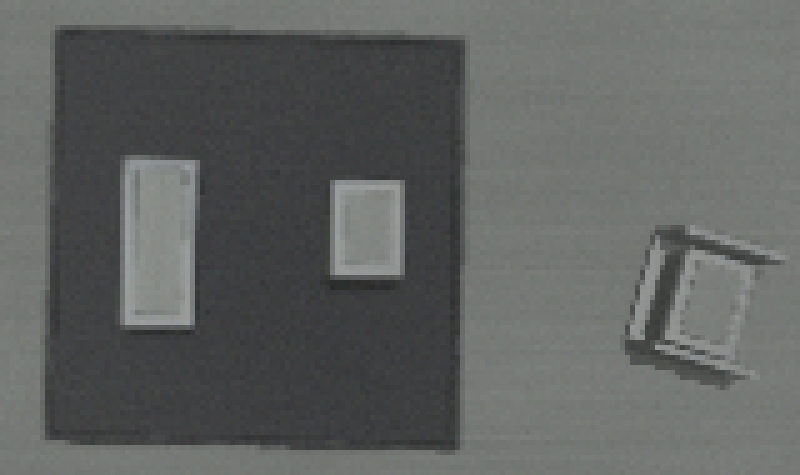

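View pics/z2.png

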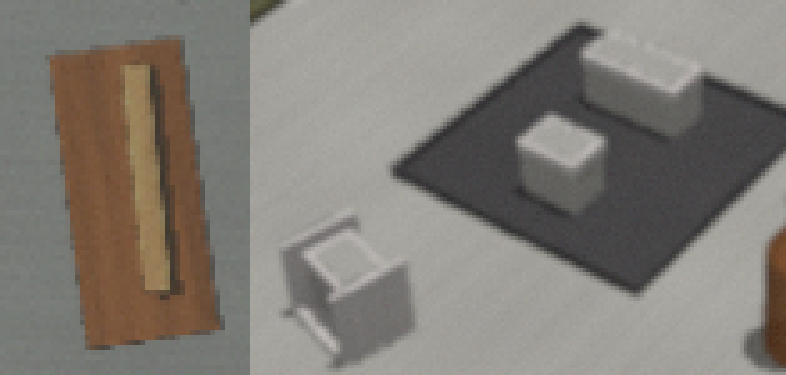

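z1/z2: the tins' tops are clear and the loose tin's top is outlined around crop (710,300). The lath stands on edge on its board. I'll measure with masks.

Run:
```python
from h import *
c=manip.read_camera("top"); im=c["img"]; g=im.astype(int); gray=g.sum(2)//3
def roi(m,x0,y0,x1,y1):
    o=np.zeros(m.shape,np.uint8); o[y0:y1,x0:x1]=m[y0:y1,x0:x1]*255; return o
for t in(95,110,125): print(t,"long",rect(c,roi(gray>t,256,185,290,240),.063),"short",rect(c,roi(gray>t,296,190,330,235),.063))
sheet=roi(gray<90,242,165,340,262); print("sheet",rect(c,sheet,.010))
hsv=cv2.cvtColor(im,cv2.COLOR_RGB2HSV)
for hy in((hsv[...,1]>70),):
  print("board",rect(c,roi(hy,165,180,215,255),.010))
print("hsv lath",hsv[215,190],hsv[218,190],"board",hsv[230,182],hsv[215,180])
lm=(hsv[...,2]>135)&(hsv[...,1]>60); print("lath",rect(c,roi(lm,165,180,215,255),.046))
print(gray[212:240:1,364:402])
```

```text
95 long [5.26e+02 2.89e+01 1.07e+02 4.88e+01 1.00e-01] short [ 5.344e+02 -1.061e+02  5.890e+01  4.580e+01 -3.000e-01]
110 long [5.244e+02 2.890e+01 1.038e+02 4.880e+01 1.000e-01] short [ 5.344e+02 -1.060e+02  5.890e+01  4.580e+01 -3.000e-01]
125 long [5.244e+02 2.890e+01 1.038e+02 4.230e+01 1.000e-01] short [ 5.344e+02 -1.060e+02  5.890e+01  3.920e+01 -3.000e-01]
sheet [528.8 -38.5 280.1 279.7  -1.4]
board [508.  314.2 198.2  89.    8.7]
hsv lath [ 19 105 146] [ 18 110 148] board [ 12 135 123] [ 13 125 126]
lath [517.5 300.4 147.   16.7   6.6]
[[118 119 116 ... 119 119 119]
 [117 115 115 ... 118 118 119]
 [117 117 117 ... 121 120 122]
 ...
 [119 119  79 ... 118 115 119]
 [121 119 120 ... 116 120 119]
 [119 119 119 ... 119 120 120]]
```

```bash
cat >> h.py <<'E'
def fine(c,chan,box,thr,z,s=8):
    """sub-pixel blob > thr in box; -> centre mm, area-equivalent sides, yaw of long axis deg"""
    x0,y0,x1,y1=box; r=cv2.resize(np.float32(chan[y0:y1,x0:x1]),None,fx=s,fy=s,interpolation=cv2.INTER_CUBIC)
    k,_=cv2.findContours((r>thr).astype(np.uint8),cv2.RETR_EXTERNAL,cv2.CHAIN_APPROX_NONE); k=max(k,key=cv2.contourArea).reshape(-1,2)
    P=onz(c,(k+.5)/s-.5+[x0,y0],z)*1000
    m=cv2.moments(np.float32((P-P.mean(0)).reshape(-1,1,2))); cen=P.mean(0)+[m["m10"]/m["m00"],m["m01"]/m["m00"]]
    C=np.array([[m["mu20"],m["mu11"]],[m["mu11"],m["mu02"]]])/m["m00"]; w,V=np.linalg.eigh(C); v=V[:,1]
    return np.round([*cen,*np.sqrt(12*w[::-1]),(np.degrees(np.arctan2(v[1],v[0]))+90)%180-90],1)
E
python3 - <<'E'
from h import *
c=manip.read_camera("top"); im=c["img"]; gray=im.mean(2); hsv=cv2.cvtColor(im,cv2.COLOR_RGB2HSV)
for t in(90,100,110): print(t,"long",fine(c,gray,(256,185,290,240),t,.063),"short",fine(c,gray,(298,192,328,232),t,.063))
print("sheet",fine(c,-gray,(242,165,340,262),-95,.010))
print("board",fine(c,hsv[...,1],(165,180,215,255),70,.010))
f=np.where(hsv[...,1]>60,hsv[...,2],0)
for t in (130,137): print("lath",fine(c,f,(165,180,215,255),t,.046))
r=gray[208:244,360:404]; r=np.clip((r-60)*255/110,0,255).astype(np.uint8)
cv2.imwrite("pics/z3.png",cv2.resize(r,None,fx=16,fy=16,interpolation=cv2.INTER_CUBIC))
E
```

```text
90 long [524.8  30.1 110.1  48.7  -1.1] short [ 533.7 -106.1   63.1   48.1   -1.9]
100 long [524.7  30.1 109.1  47.5  -0.9] short [ 533.8 -106.    62.3   46.9   -1.7]
110 long [524.6  30.  108.2  46.5  -0.9] short [ 533.8 -106.    61.6   46.    -1.6]
sheet [529.  -38.5 280.9 279.9 -27.4]
board [507.7 314.2 198.   88.5   8.6]
lath [517.2 301.3 147.8  16.8   6.8]
lath [517.1 300.9 146.7  15.2   6.9]
```

View pics/z3.png

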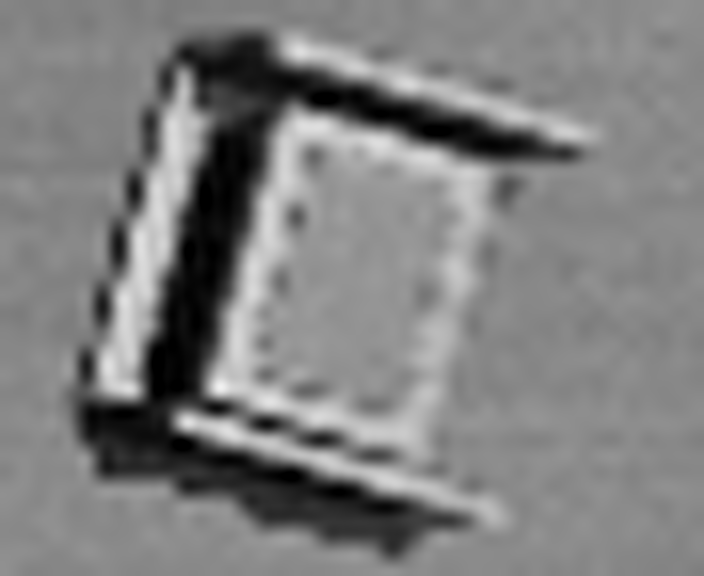

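z3: loose tin's lid corners are at crop (280,108), (497,160), (432,448) and (208,388), with the cheeks above and below it.

```bash
cat >> h.py <<'E'
from scipy.spatial.transform import Rotation as Ro
def go(x,y,zg,jaw):
    """slide cm / twist rad (tool axes) to put the grasp point at x,y,zg mm, tool down, jaw axis at angle jaw deg"""
    s=manip.observe(); R=s["tool_rot"]; a=np.radians(jaw); best=None
    for k in(0,np.pi):
        yv=np.array([np.cos(a+k),np.sin(a+k),0]); z=np.array([0,0,-1.]); T=np.c_[np.cross(yv,z),yv,z]
        tw=Ro.from_matrix(R.T@T).as_rotvec()
        print(" slide",np.round(R.T@(np.array([x,y,zg+6])/1000-s["tcp_pos"])*100,2),"twist",np.round(tw,3))
def st():
    s=manip.observe(); print("t",round(s["t"],2),"tcp",np.round(s["tcp_pos"]*1000,1),"jaw",np.round(np.degrees(np.arctan2(s["tool_rot"][1,1],s["tool_rot"][0,1])),1),"F",np.round(s["contact_force"],1),"w",round(s["grip_width"]*1000,1),"q",np.round(s["joint_positions"]))
E
python3 - <<'E'
from h import *
c=manip.read_camera("top")
k=np.array([(280,108),(497,160),(432,448),(208,388)])
P=onz(c,(k+.5)/16-.5+[360,208],.068)*1000; print(P.round(1),P.mean(0))
for i in range(4): d=P[(i+1)%4]-P[i]; print(np.hypot(*d).round(1),np.degrees(np.arctan2(d[1],d[0])).round(1))
st(); go(475.5,296.2,120,96.8)
E
```

```text
[[ 520.6 -314.8]
 [ 510.1 -359.5]
 [ 451.7 -344.9]
 [ 463.9 -299. ]] [ 486.55910361 -329.52533133]
45.9 -103.3
60.2 166.0
47.5 75.1
58.9 -15.5
t 0.25 tcp [218.2 585.4 263.4] jaw 69.6 F [-0.7 -0.6 -0.8] w 88.1 q [-68.  40. -11.  90.   9.  52. -12.]
 slide [-34.21 -18.1   13.75] twist [-0.001 -0.    -0.475]
 slide [-34.21 -18.1   13.75] twist [-0.000e+00  1.000e-03  2.666e+00]
```

>>> step_arm(series=[{"slide":[-34.2,-18.1,10],"twist":[0,0,-0.475],"grip":60},{"slide":[-34.2,-18.1,10],"twist":[0,0,-0.475],"grip":60},{"slide":[-34.2,-18.1,10],"twist":[0,0,-0.475],"grip":60},{"slide":[-34.2,-18.1,10],"twist":[0,0,-0.475],"grip":60},{"slide":[-34.2,-18.1,10],"twist":[0,0,-0.475],"grip":60},{"slide":[-34.2,-18.1,10],"twist":[0,0,-0.475],"grip":60},{"slide":[-34.2,-18.1,10],"twist":[0,0,-0.475],"grip":60},{"slide":[-34.2,-18.1,10],"twist":[0,0,-0.475],"grip":60},{"slide":[-34.2,-18.1,10],"twist":[0,0,-0.475],"grip":60},{"slide":[-34.2,-18.1,10],"twist":[0,0,-0.475],"grip":60},{"slide":[-34.2,-18.1,10],"twist":[0,0,-0.475],"grip":60},{"slide":[-34.2,-18.1,10],"twist":[0,0,-0.475],"grip":60},{"slide":[-34.2,-18.1,10],"twist":[0,0,-0.475],"grip":60},{"slide":[-34.2,-18.1,10],"twist":[0,0,-0.475],"grip":60}])

```text
t: 1.42
tcp_pos: [0.4744, 0.2987, 0.1642]
tool_rot: [[-0.993, -0.121, -0.0], [-0.121, 0.993, 0.002], [-0.0, 0.002, -1.0]]
contact_force: [-0.2, 0.0, 0.5]
grip_width: 0.0529
```

```bash
python3 -c "
from h import *
st(); go(475.5,296.2,37,96.8)"
```

```text
t 1.42 tcp [474.4 298.7 164.2] jaw 96.9 F [-0.2  0.   0.5] w 52.9 q [-26.  44. -19. 106.  23.  34.  38.]
 slide [-0.07 -0.28 12.12] twist [0.002 0.    0.003]
 slide [-0.07 -0.28 12.12] twist [-0.000e+00  3.000e-03 -3.139e+00]
```

>>> step_arm(series=[{"slide":[-0.1,-0.2,4],"twist":[0,0,0],"grip":60},{"slide":[-0.1,-0.2,8],"twist":[0,0,0],"grip":60},{"slide":[-0.1,-0.2,11],"twist":[0,0,0],"grip":60},{"slide":[-0.1,-0.2,12.1],"twist":[0,0,0],"grip":60},{"slide":[-0.1,-0.2,12.1],"twist":[0,0,0],"grip":60},{"slide":[-0.1,-0.2,12.1],"twist":[0,0,0],"grip":60},{"slide":[-0.1,-0.2,12.1],"twist":[0,0,0],"grip":10},{"slide":[-0.1,-0.2,12.1],"twist":[0,0,0],"grip":10},{"slide":[-0.1,-0.2,12.1],"twist":[0,0,0],"grip":10},{"slide":[-0.1,-0.2,12.1],"twist":[0,0,0],"grip":10},{"slide":[-0.1,-0.2,12.1],"twist":[0,0,0],"grip":10},{"slide":[-0.1,-0.2,12.1],"twist":[0,0,0],"grip":10},{"slide":[-0.1,-0.2,12.1],"twist":[0,0,0],"grip":10},{"slide":[-0.1,-0.2,12.1],"twist":[0,0,0],"grip":10}], grip_force=25)

```text
t: 2.58
tcp_pos: [0.4771, 0.2949, 0.0433]
tool_rot: [[-0.993, -0.118, 0.001], [-0.118, 0.993, 0.0], [-0.001, 0.0, -1.0]]
contact_force: [0.1, -0.2, 6.1]
grip_width: 0.0179
```

```bash
python3 -c "
from h import *
st()"
```

```text
t 2.58 tcp [477.1 294.9  43.3] jaw 96.8 F [ 0.1 -0.2  6.1] w 17.9 q [-30.  55. -12. 108.  29.  20.  33.]
```

>>> step_arm(series=[{"slide":[0,0,-3],"twist":[0,0,0],"grip":10},{"slide":[0,0,-6],"twist":[0,0,0],"grip":10},{"slide":[0,0,-9],"twist":[0,0,0],"grip":10},{"slide":[0,0,-12],"twist":[0,0,0],"grip":10},{"slide":[0,0,-12],"twist":[0,0,0],"grip":10},{"slide":[0,0,-12],"twist":[0,0,0],"grip":10}])

```text
t: 3.08
tcp_pos: [0.4775, 0.2951, 0.164]
tool_rot: [[-0.993, -0.117, 0.002], [-0.117, 0.993, 0.002], [-0.003, 0.002, -1.0]]
contact_force: [-1.0, 0.0, -1.5]
grip_width: 0.0179
```

```bash
python3 -c "
from h import *
st();go(455.7,-67.1,150,88.6)"
```

```text
t 3.08 tcp [477.5 295.1 164. ] jaw 96.7 F [-1.   0.  -1.5] w 17.9 q [-25.  44. -19. 106.  24.  34.  37.]
 slide [  6.42 -35.72   0.72] twist [0.002 0.002 0.142]
 slide [  6.42 -35.72   0.72] twist [-0.004  0.003 -2.999]
```

>>> step_arm(series=[{"slide":[1,-3,0],"twist":[0,0,0.05],"grip":10},{"slide":[2,-7,0],"twist":[0,0,0.1],"grip":10},{"slide":[3,-11,0],"twist":[0,0,0.142],"grip":10},{"slide":[4,-15,0],"twist":[0,0,0.142],"grip":10},{"slide":[4.5,-19,0],"twist":[0,0,0.142],"grip":10},{"slide":[5,-23,0],"twist":[0,0,0.142],"grip":10},{"slide":[5.5,-27,0],"twist":[0,0,0.142],"grip":10},{"slide":[6,-31,0],"twist":[0,0,0.142],"grip":10},{"slide":[6.4,-34,0],"twist":[0,0,0.142],"grip":10},{"slide":[6.4,-35.7,0],"twist":[0,0,0.142],"grip":10},{"slide":[6.4,-35.7,0],"twist":[0,0,0.142],"grip":10},{"slide":[6.4,-35.7,0],"twist":[0,0,0.142],"grip":10},{"slide":[6.4,-35.7,0],"twist":[0,0,0.142],"grip":10}])

```text
t: 4.17
tcp_pos: [0.4549, -0.0659, 0.162]
tool_rot: [[-1.0, 0.022, -0.001], [0.022, 1.0, 0.001], [0.001, 0.001, -1.0]]
contact_force: [1.0, 0.6, -1.1]
grip_width: 0.0179
```

Run:
```python
from h import *
st();go(455.7,-67.1,70,88.6);go(455.7,-67.1,31,88.6)
c=manip.read_camera("top"); im=c["img"]; hsv=cv2.cvtColor(im,cv2.COLOR_RGB2HSV)
cv2.imwrite("pics/z4.png",np.hstack([cv2.resize(im[150:270,220:350,::-1],None,fx=3,fy=3),cv2.resize(manip.read_camera("scene")["img"][140:260,150:290,::-1],None,fx=3,fy=3)]))
```

```text
t 4.17 tcp [454.9 -65.9 162. ] jaw 88.7 F [ 1.   0.6 -1.1] w 17.9 q [ 15.  39. -19. 123.  31.  23.  59.]
 slide [-0.09 -0.13  8.6 ] twist [ 0.001 -0.001  0.002]
 slide [-0.09 -0.13  8.6 ] twist [ 2.000e-03  2.000e-03 -3.139e+00]
 slide [-0.1  -0.13 12.5 ] twist [ 0.001 -0.001  0.002]
 slide [-0.1  -0.13 12.5 ] twist [ 2.000e-03  2.000e-03 -3.139e+00]
```

View pics/z4.png

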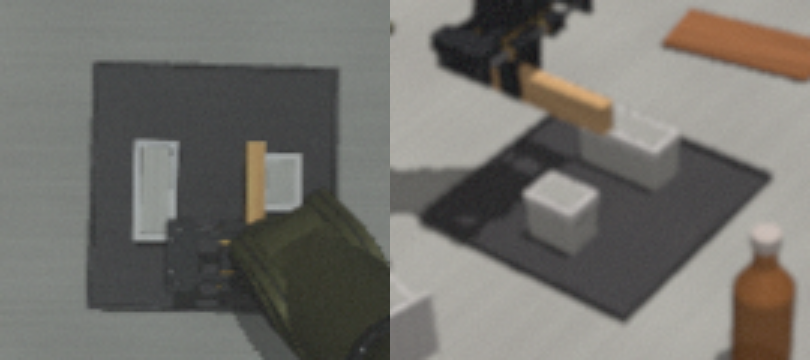

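z4: the lath is level and parallel to the row, its far end at (256,145), beside the short tin at (283,180). Lowering it with about 4 mm clearance.

>>> step_arm(series=[{"slide":[-0.1,-0.1,4],"twist":[0,0,0],"grip":10},{"slide":[-0.1,-0.1,8],"twist":[0,0,0],"grip":10},{"slide":[-0.1,-0.1,10],"twist":[0,0,0],"grip":10},{"slide":[-0.1,-0.1,11.5],"twist":[0,0,0],"grip":10},{"slide":[-0.1,-0.1,12.2],"twist":[0,0,0],"grip":10},{"slide":[-0.1,-0.1,12.4],"twist":[0,0,0],"grip":10},{"slide":[-0.1,-0.1,12.4],"twist":[0,0,0],"grip":10},{"slide":[-0.1,-0.1,12.4],"twist":[0,0,0],"grip":10}])

```text
t: 4.93
tcp_pos: [0.4564, -0.0669, 0.0386]
tool_rot: [[-1.0, 0.021, -0.0], [0.021, 1.0, 0.001], [0.0, 0.001, -1.0]]
contact_force: [0.3, -0.2, -0.2]
grip_width: 0.0175
```

```bash
python3 -c "
from h import *
st();go(455.7,-71.1,30,88.6)"
```

```text
t 4.93 tcp [456.4 -66.9  38.6] jaw 88.8 F [ 0.3 -0.2 -0.2] w 17.5 q [  4.  53.  -3. 125.  53.   2.  38.]
 slide [ 0.06 -0.42  0.26] twist [ 0.001 -0.     0.004]
 slide [ 0.06 -0.42  0.26] twist [ 0.000e+00  2.000e-03 -3.138e+00]
```

```bash
python3 -c "
from h import *
print(manip.observe()['joint_positions'].round(2))"
```

```text
[  4.24  53.12  -2.58 125.44  53.48   2.5   38.05]
```

>>> step_arm(series=[{"slide":[0,0,-0.5],"twist":[0,0,0],"grip":10},{"slide":[-1,0,-0.5],"twist":[0,0,0],"grip":10},{"slide":[-2,0,-0.5],"twist":[0,0,0],"grip":10},{"slide":[-2.5,0,-0.5],"twist":[0,0,0],"grip":10},{"slide":[-2.5,0,-0.2],"twist":[0,0,0],"grip":10},{"slide":[-2.5,0,0.1],"twist":[0,0,0],"grip":10},{"slide":[-2.5,0,0.1],"twist":[0,0,0],"grip":10},{"slide":[-2.5,0,0.1],"twist":[0,0,0],"grip":10}])

```text
t: 5.6
tcp_pos: [0.4803, -0.0689, 0.0375]
tool_rot: [[-1.0, 0.023, -0.002], [0.023, 1.0, -0.0], [0.002, -0.0, -1.0]]
contact_force: [-0.2, -0.2, -0.9]
grip_width: 0.0179
```

```bash
python3 -c "
from h import *
print(manip.observe()['joint_positions'].round(2));st();go(480.7,-71.7,30,88.6)"
```

```text
[  8.46  53.48  -9.41 121.13  52.55   9.56  39.31]
t 5.6 tcp [480.3 -68.9  37.5] jaw 88.7 F [-0.2 -0.2 -0.9] w 17.9 q [  8.  53.  -9. 121.  53.  10.  39.]
 slide [-0.04 -0.28  0.15] twist [-0.    -0.002  0.001]
 slide [-0.04 -0.28  0.15] twist [ 3.00e-03 -1.00e-03 -3.14e+00]
```

>>> step_arm(series=[{"slide":[0,0,0.1],"twist":[0,0,0],"grip":10},{"slide":[0,-0.1,0.1],"twist":[0,0,0],"grip":10},{"slide":[0,-0.2,0.1],"twist":[0,0,0],"grip":10},{"slide":[0,-0.25,0.1],"twist":[0,0,0],"grip":10},{"slide":[0,-0.25,0.1],"twist":[0,0,0],"grip":10},{"slide":[0,-0.25,0.1],"twist":[0,0,0],"grip":10}])

```text
t: 6.1
tcp_pos: [0.4812, -0.0715, 0.0367]
tool_rot: [[-1.0, 0.024, 0.0], [0.024, 1.0, 0.0], [-0.0, 0.0, -1.0]]
contact_force: [-0.3, -0.3, -1.4]
grip_width: 0.0175
```

```bash
python3 -c "
from h import *
st()"
```

```text
t 6.1 tcp [481.2 -71.5  36.7] jaw 88.6 F [-0.3 -0.3 -1.4] w 17.5 q [  9.  54.  -9. 121.  53.  10.  39.]
```

>>> step_arm(series=[{"slide":[0,-0.05,0],"twist":[0,0,0],"grip":10},{"slide":[0,-0.05,0],"twist":[0,0,0],"grip":10},{"slide":[0,-0.05,0],"twist":[0,0,0],"grip":10},{"slide":[0,-0.05,0],"twist":[0,0,0],"grip":10}])

```text
t: 6.43
tcp_pos: [0.4812, -0.0719, 0.0367]
tool_rot: [[-1.0, 0.024, 0.0], [0.024, 1.0, 0.0], [-0.0, 0.0, -1.0]]
contact_force: [0.0, -0.3, 0.1]
grip_width: 0.0177
```

Run:
```python
from h import *
st()
c=manip.read_camera("top"); im=c["img"]; hsv=cv2.cvtColor(im,cv2.COLOR_RGB2HSV)
s=manip.read_camera("scene")["img"]
cv2.imwrite("pics/z5.png",np.hstack([cv2.resize(im[160:240,280:340,::-1],None,fx=6,fy=6),cv2.resize(s[165:235,185:250,::-1],(445,480))]))
```

```text
t 6.43 tcp [481.2 -71.9  36.7] jaw 88.6 F [ 0.  -0.3  0.1] w 17.7 q [  9.  54.  -9. 121.  53.  10.  39.]
```

View pics/z5.png

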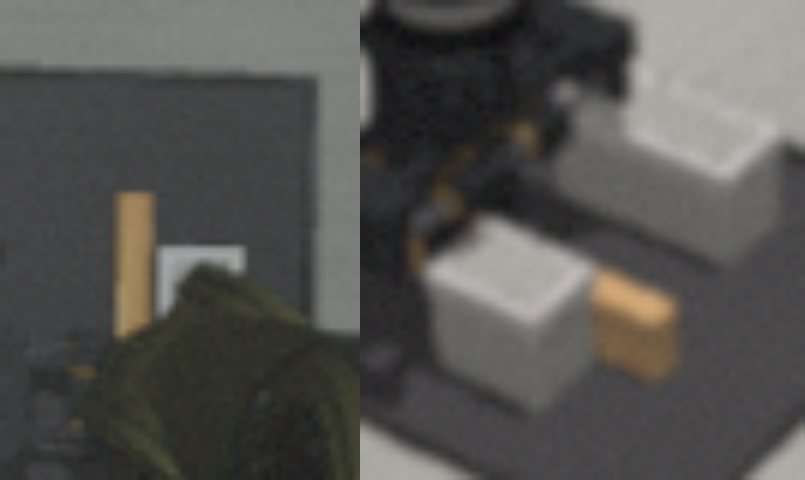

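z5: the lath runs along the short tin's inner face and the tin is undisturbed. No contact force yet, so I'll creep closer.

>>> step_arm(series=[{"slide":[0,-0.1,0],"twist":[0,0,0],"grip":10},{"slide":[0,-0.1,0],"twist":[0,0,0],"grip":10},{"slide":[0,-0.1,0],"twist":[0,0,0],"grip":10}])

```text
t: 6.78
tcp_pos: [0.4812, -0.0728, 0.0367]
tool_rot: [[-1.0, 0.024, 0.0], [0.024, 1.0, 0.0], [-0.0, 0.0, -1.0]]
contact_force: [-0.3, -0.4, -0.4]
grip_width: 0.0179
```

>>> step_arm(series=[{"slide":[0,-0.1,0],"twist":[0,0,0],"grip":10},{"slide":[0,-0.1,0],"twist":[0,0,0],"grip":10},{"slide":[0,-0.1,0],"twist":[0,0,0],"grip":10}])

```text
t: 7.03
tcp_pos: [0.4812, -0.073, 0.0367]
tool_rot: [[-1.0, 0.023, 0.0], [0.023, 1.0, 0.001], [-0.0, 0.001, -1.0]]
contact_force: [-0.3, 2.8, -0.5]
grip_width: 0.0176
```

>>> step_arm(series=[{"slide":[0,0.03,0.05],"twist":[0,0,0],"grip":10},{"slide":[0,0.03,0.05],"twist":[0,0,0],"grip":40},{"slide":[0,0.03,0.05],"twist":[0,0,0],"grip":40},{"slide":[0,0.03,0.05],"twist":[0,0,0],"grip":40},{"slide":[0,0.03,0.05],"twist":[0,0,0],"grip":40},{"slide":[0,0.03,0.05],"twist":[0,0,0],"grip":40},{"slide":[0,0,-3],"twist":[0,0,0],"grip":40},{"slide":[0,0,-7],"twist":[0,0,0],"grip":40},{"slide":[0,0,-11],"twist":[0,0,0],"grip":60},{"slide":[0,0,-14],"twist":[0,0,0],"grip":100},{"slide":[0,0,-14],"twist":[0,0,0],"grip":100},{"slide":[0,0,-14],"twist":[0,0,0],"grip":100}])

```text
t: 8.03
tcp_pos: [0.482, -0.0745, 0.1782]
tool_rot: [[-1.0, 0.025, 0.004], [0.025, 1.0, -0.0], [-0.004, -0.0, -1.0]]
contact_force: [0.4, -0.5, -0.5]
grip_width: 0.0597
```

Run:
```python
from h import *
st();go(486.6,-329.5,165,75.7)
```

```text
t 8.03 tcp [482.  -74.5 178.2] jaw 88.6 F [ 0.4 -0.5 -0.5] w 59.7 q [ 23.  40. -31. 117.  38.  33.  53.]
 slide [ -1.1  -25.48   0.73] twist [0.    0.004 0.224]
 slide [ -1.1  -25.48   0.73] twist [-0.005  0.    -2.917]
```

Now to a point above the stand. Camera views of the lath follow once the arm is clear.

>>> step_arm(series=[{"slide":[-0.3,-4,0.2],"twist":[0,0,0.05],"grip":100},{"slide":[-0.5,-8,0.4],"twist":[0,0,0.1],"grip":100},{"slide":[-0.7,-12,0.5],"twist":[0,0,0.15],"grip":100},{"slide":[-0.9,-16,0.6],"twist":[0,0,0.224],"grip":100},{"slide":[-1.1,-20,0.7],"twist":[0,0,0.224],"grip":100},{"slide":[-1.1,-23.5,0.7],"twist":[0,0,0.224],"grip":100},{"slide":[-1.1,-25.5,0.7],"twist":[0,0,0.224],"grip":100},{"slide":[-1.1,-25.5,0.7],"twist":[0,0,0.224],"grip":100},{"slide":[-1.1,-25.5,0.7],"twist":[0,0,0.224],"grip":100},{"slide":[-1.1,-25.5,0.7],"twist":[0,0,0.224],"grip":100}])

```text
t: 8.87
tcp_pos: [0.4857, -0.3274, 0.1685]
tool_rot: [[-0.97, 0.244, -0.002], [0.244, 0.97, 0.002], [0.002, 0.002, -1.0]]
contact_force: [0.3, 0.4, 0.3]
grip_width: 0.0878
```

Run:
```python
from h import *
st();go(486.6,-329.5,46,75.7)
c=manip.read_camera("top"); im=c["img"]; gray=im.mean(2); hsv=cv2.cvtColor(im,cv2.COLOR_RGB2HSV)
f=np.where(hsv[...,1]>60,hsv[...,2],0)
print("lath",fine(c,f,(280,170,312,250),125,.039),"short",fine(c,np.where(hsv[...,1]<60,gray,50),(296,192,328,232),95,.063),"long",fine(c,gray,(256,185,290,240),95,.063))
cv2.imwrite("pics/z6.png",cv2.resize(im[150:270,240:400,::-1],None,fx=5,fy=5))
```

```text
t 8.87 tcp [ 485.7 -327.4  168.5] jaw 75.9 F [0.3 0.4 0.3] w 87.8 q [ 48.  47. -32. 101.  35.  43.  73.]
 slide [-0.16 -0.2  11.65] twist [ 0.002 -0.002  0.003]
 slide [-0.16 -0.2  11.65] twist [ 4.000e-03  2.000e-03 -3.138e+00]
lath [521.6 -73.  145.3  16.5  -1.8] short [ 533.8 -106.1   63.1   47.6   -1.3] long [524.8  30.1 110.   48.4  -0.9]
```

View pics/z6.png

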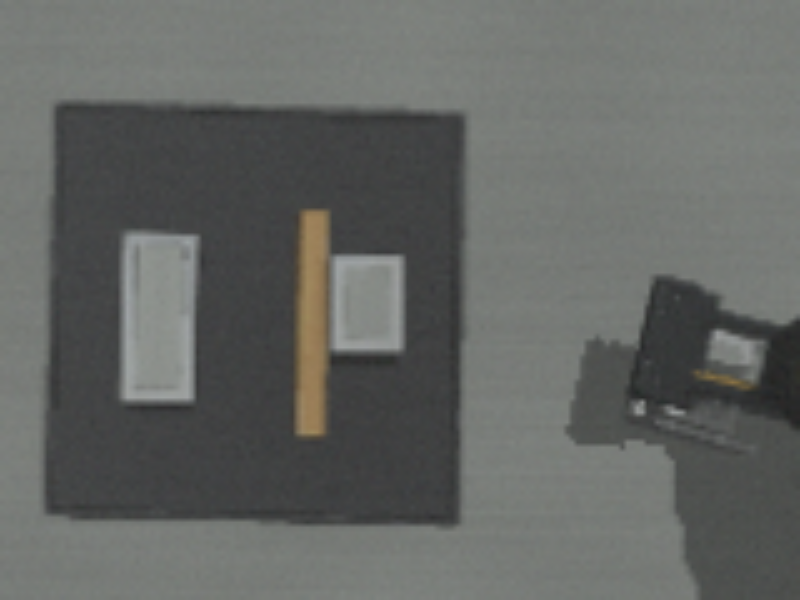

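z6: the lath at (313,322) lies against the short tin at (367,305), and nothing has shifted: the lath is 33 mm from the short tin and parallel to it. Taking the loose tin.

>>> step_arm(series=[{"slide":[-0.1,-0.2,4],"twist":[0,0,0],"grip":100},{"slide":[-0.1,-0.2,8],"twist":[0,0,0],"grip":100},{"slide":[-0.1,-0.2,10.5],"twist":[0,0,0],"grip":100},{"slide":[-0.1,-0.2,11.6],"twist":[0,0,0],"grip":100},{"slide":[-0.1,-0.2,11.6],"twist":[0,0,0],"grip":100},{"slide":[-0.1,-0.2,11.6],"twist":[0,0,0],"grip":100},{"slide":[-0.1,-0.2,11.6],"twist":[0,0,0],"grip":45},{"slide":[-0.1,-0.2,11.6],"twist":[0,0,0],"grip":45},{"slide":[-0.1,-0.2,11.6],"twist":[0,0,0],"grip":45},{"slide":[-0.1,-0.2,11.6],"twist":[0,0,0],"grip":45},{"slide":[-0.1,-0.2,11.6],"twist":[0,0,0],"grip":45},{"slide":[-0.1,-0.2,11.6],"twist":[0,0,0],"grip":45},{"slide":[-0.1,-0.2,11.6],"twist":[0,0,0],"grip":45},{"slide":[-0.1,-0.2,11.6],"twist":[0,0,0],"grip":45},{"slide":[-0.1,-0.2,11.6],"twist":[0,0,0],"grip":45}], grip_force=35)

```text
t: 10.17
tcp_pos: [0.4866, -0.3314, 0.054]
tool_rot: [[-0.969, 0.245, 0.0], [0.245, 0.969, -0.0], [-0.0, -0.0, -1.0]]
contact_force: [-1.0, 0.5, 3.7]
grip_width: 0.0476
```

>>> step_arm(series=[{"slide":[0,0,-2],"twist":[0,0,0],"grip":45},{"slide":[0,0,-4],"twist":[0,0,0],"grip":45},{"slide":[0,0,-7],"twist":[0,0,0],"grip":45},{"slide":[0,0,-10],"twist":[0,0,0],"grip":45},{"slide":[0,0,-10],"twist":[0,0,0],"grip":45},{"slide":[0,0,-10],"twist":[0,0,0],"grip":45}])

```text
t: 10.67
tcp_pos: [0.487, -0.3317, 0.1544]
tool_rot: [[-0.969, 0.246, 0.002], [0.246, 0.969, -0.001], [-0.002, -0.0, -1.0]]
contact_force: [0.5, 0.2, -2.9]
grip_width: 0.0477
```

Run:
```python
from h import *
st();go(340,-300,145,88.6);go(650,-300,145,88.6)
```

```text
t 10.67 tcp [ 487.  -331.7  154.4] jaw 75.8 F [ 0.5  0.2 -2.9] w 47.7 q [ 47.  48. -31. 101.  36.  41.  73.]
 slide [15.03 -0.54  0.31] twist [-0.001  0.002 -0.224]
 slide [15.03 -0.54  0.31] twist [3.000e-03 1.000e-03 2.918e+00]
 slide [-15.02   7.07   0.36] twist [-0.001  0.002 -0.224]
 slide [-15.02   7.07   0.36] twist [3.000e-03 1.000e-03 2.918e+00]
```

>>> step_arm(series=[{"slide":[-3,1,0],"twist":[0,0,-0.05],"grip":45},{"slide":[-6.5,2.5,0],"twist":[0,0,-0.1],"grip":45},{"slide":[-10,4,0],"twist":[0,0,-0.17],"grip":45},{"slide":[-13.5,5.5,0],"twist":[0,0,-0.224],"grip":45},{"slide":[-16.2,6.3,0],"twist":[0,0,-0.224],"grip":45},{"slide":[-16.2,6.3,2],"twist":[0,0,-0.224],"grip":45},{"slide":[-16.2,6.3,5],"twist":[0,0,-0.224],"grip":45},{"slide":[-16.2,6.3,8],"twist":[0,0,-0.224],"grip":45},{"slide":[-16.2,6.3,9.5],"twist":[0,0,-0.224],"grip":45},{"slide":[-16.2,6.3,10],"twist":[0,0,-0.224],"grip":45},{"slide":[-16.2,6.3,10.4],"twist":[0,0,-0.224],"grip":45},{"slide":[-16.2,6.3,10.6],"twist":[0,0,-0.224],"grip":45},{"slide":[-16.2,6.3,10.6],"twist":[0,0,-0.224],"grip":45},{"slide":[-16.2,6.3,10.6],"twist":[0,0,-0.224],"grip":45}])

```text
t: 11.83
tcp_pos: [0.6601, -0.3103, 0.0493]
tool_rot: [[-1.0, 0.024, 0.003], [0.024, 1.0, -0.001], [-0.003, -0.001, -1.0]]
contact_force: [0.5, -0.0, -3.3]
grip_width: 0.0478
```

Run:
```python
from h import *
st()
```

```text
t 11.83 tcp [ 660.1 -310.3   49.3] jaw 88.6 F [ 0.5 -0.  -3.3] w 47.8 q [ 36.  65. -32.  75.  39.  50.  82.]
```

>>> step_arm(series=[{"slide":[0,0,0.15],"twist":[0,0,0],"grip":45},{"slide":[0,0,0.3],"twist":[0,0,0],"grip":45},{"slide":[0,0,0.35],"twist":[0,0,0],"grip":45},{"slide":[0,0,0.35],"twist":[0,0,0],"grip":45}])

```text
t: 12.17
tcp_pos: [0.6598, -0.3103, 0.0461]
tool_rot: [[-1.0, 0.024, 0.002], [0.024, 1.0, -0.001], [-0.002, -0.001, -1.0]]
contact_force: [-1.6, -0.5, 5.0]
grip_width: 0.0477
```

>>> step_arm(series=[{"slide":[0,0,0],"twist":[0,0,0],"grip":85},{"slide":[0,0,0],"twist":[0,0,0],"grip":85},{"slide":[0,0,0],"twist":[0,0,0],"grip":85},{"slide":[0,0,0],"twist":[0,0,0],"grip":85},{"slide":[0,0,0],"twist":[0,0,0],"grip":85},{"slide":[0,0,-3],"twist":[0,0,0],"grip":100},{"slide":[0,0,-6],"twist":[0,0,0],"grip":100},{"slide":[0,0,-9],"twist":[0,0,0],"grip":100},{"slide":[0,0,-12],"twist":[0,0,0],"grip":100},{"slide":[0,0,-15],"twist":[0,0,0],"grip":100},{"slide":[0,0,-15],"twist":[0,0,0],"grip":100},{"slide":[0,0,-15],"twist":[0,0,0],"grip":100}])

```text
t: 13.17
tcp_pos: [0.6602, -0.3101, 0.1964]
tool_rot: [[-1.0, 0.024, 0.004], [0.024, 1.0, -0.001], [-0.004, -0.001, -1.0]]
contact_force: [-1.0, 0.8, -0.7]
grip_width: 0.0886
```

Run:
```python
from h import *
st(); go(660,-310,140,-1.4)
c=manip.read_camera("scene")
print(proj(c,[.66,-.31,.03]))
p=proj(c,[.66,-.31,.03])[0].astype(int)
y0,x0=max(0,p[1]-60),max(0,p[0]-80)
cv2.imwrite("pics/z7.png",cv2.resize(c["img"][y0:y0+120,x0:x0+160,::-1],None,fx=4,fy=4))
```

```text
t 13.17 tcp [ 660.2 -310.1  196.4] jaw 88.6 F [-1.   0.8 -0.7] w 88.6 q [ 37.  55. -36.  72.  33.  63.  87.]
 slide [0.04 0.02 5.04] twist [0.002 0.004 1.571]
 slide [0.04 0.02 5.04] twist [-0.004  0.002 -1.57 ]
[[199.48283009 266.51695607]]
```

View pics/z7.png

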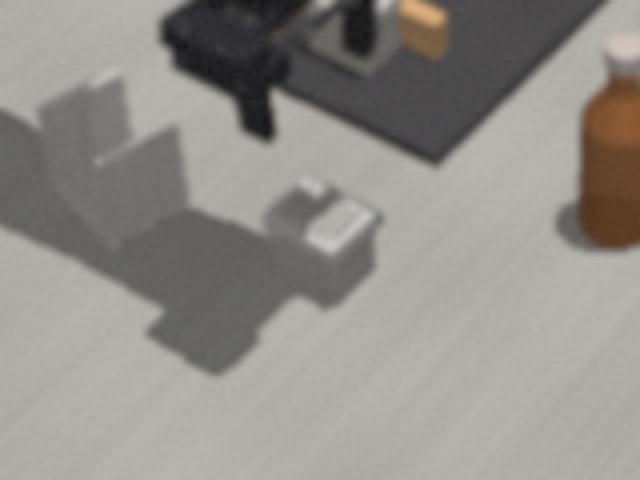

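z7: the loose tin stands upright on the bench at about (325,245), clear of the stand and the bottle. Turning the tool a quarter to regrip it by its ends.

>>> step_arm(series=[{"slide":[0,0,0],"twist":[0,0,-1.571],"grip":100},{"slide":[0,0,0],"twist":[0,0,-1.571],"grip":100},{"slide":[0,0,0],"twist":[0,0,-1.571],"grip":100},{"slide":[0,0,0],"twist":[0,0,-1.571],"grip":100},{"slide":[0,0,0],"twist":[0,0,-1.571],"grip":100},{"slide":[0,0,0],"twist":[0,0,-1.571],"grip":100},{"slide":[0,0,0],"twist":[0,0,-1.571],"grip":100},{"slide":[0,0,0],"twist":[0,0,-1.571],"grip":100},{"slide":[0,0,0],"twist":[0,0,-1.571],"grip":100},{"slide":[0,0,0],"twist":[0,0,-1.571],"grip":100},{"slide":[0,0,0],"twist":[0,0,-1.571],"grip":100},{"slide":[0,0,0],"twist":[0,0,-1.571],"grip":100},{"slide":[0,0,0],"twist":[0,0,-1.571],"grip":100},{"slide":[0,0,0],"twist":[0,0,-1.571],"grip":100},{"slide":[0,0,0],"twist":[0,0,-1.571],"grip":100},{"slide":[0,0,0],"twist":[0,0,-1.571],"grip":100}])

```text
t: 14.55
tcp_pos: [0.6456, -0.2904, 0.1869]
tool_rot: [[-0.047, -0.999, 0.01], [-0.999, 0.046, -0.014], [0.014, -0.011, -1.0]]
contact_force: [1.3, -0.0, 0.4]
grip_width: 0.0884
```

Run:
```python
from h import *
st(); go(660,-310.2,38,178.6)
```

```text
t 14.55 tcp [ 645.6 -290.4  186.9] jaw 177.3 F [ 1.3 -0.   0.4] w 88.4 q [ 50.  72. -84.  77.  72.  89. 152.]
 slide [ 1.72 -1.38 14.33] twist [-0.01  -0.014 -0.022]
 slide [ 1.72 -1.38 14.33] twist [-0.022  0.016  3.119]
```

Joint 7 ran to its limit, so I'm turning half a turn the other way, staying high.

>>> step_arm(series=[{"slide":[1.5,-1.2,-1],"twist":[0,0,1.5],"grip":100},{"slide":[1.5,-1.2,-1],"twist":[0,0,1.5],"grip":100},{"slide":[1.5,-1.2,-1],"twist":[0,0,1.5],"grip":100},{"slide":[1.5,-1.2,-1],"twist":[0,0,1.5],"grip":100},{"slide":[1.5,-1.2,-1],"twist":[0,0,1.5],"grip":100},{"slide":[1.5,-1.2,-1],"twist":[0,0,1.5],"grip":100},{"slide":[1.5,-1.2,-1],"twist":[0,0,1.5],"grip":100},{"slide":[1.5,-1.2,-1],"twist":[0,0,1.5],"grip":100},{"slide":[1.5,-1.2,-1],"twist":[0,0,1.5],"grip":100},{"slide":[1.5,-1.2,-1],"twist":[0,0,1.5],"grip":100},{"slide":[1.5,-1.2,-1],"twist":[0,0,1.5],"grip":100},{"slide":[1.5,-1.2,-1],"twist":[0,0,1.5],"grip":100},{"slide":[1.5,-1.2,-1],"twist":[0,0,1.5],"grip":100},{"slide":[1.5,-1.2,-1],"twist":[0,0,1.5],"grip":100}])

```text
t: 15.72
tcp_pos: [0.6578, -0.3063, 0.2001]
tool_rot: [[-1.0, -0.027, 0.013], [-0.027, 0.999, -0.018], [-0.012, -0.018, -1.0]]
contact_force: [-0.2, 0.2, -0.1]
grip_width: 0.0878
```

Run:
```python
from h import *
st(); go(660,-310.2,180,-1.4)
```

```text
t 15.72 tcp [ 657.8 -306.3  200.1] jaw 91.5 F [-0.2  0.2 -0.1] w 87.8 q [ 49.  68. -76.  73.  66.  84.  72.]
 slide [-0.2  -0.37  1.42] twist [-0.004  0.024  1.622]
 slide [-0.2  -0.37  1.42] twist [-0.024 -0.004 -1.519]
```

>>> step_arm(series=[{"slide":[-0.2,-0.4,1],"twist":[0,0.02,1.62],"grip":100},{"slide":[-0.2,-0.4,1],"twist":[0,0.02,1.62],"grip":100},{"slide":[-0.2,-0.4,1],"twist":[0,0.02,1.62],"grip":100},{"slide":[-0.2,-0.4,1],"twist":[0,0.02,1.62],"grip":100},{"slide":[-0.2,-0.4,1],"twist":[0,0.02,1.62],"grip":100},{"slide":[-0.2,-0.4,1],"twist":[0,0.02,1.62],"grip":100},{"slide":[-0.2,-0.4,1],"twist":[0,0.02,1.62],"grip":100},{"slide":[-0.2,-0.4,1],"twist":[0,0.02,1.62],"grip":100},{"slide":[-0.2,-0.4,1],"twist":[0,0.02,1.62],"grip":100},{"slide":[-0.2,-0.4,1],"twist":[0,0.02,1.62],"grip":100},{"slide":[-0.2,-0.4,1],"twist":[0,0.02,1.62],"grip":100},{"slide":[-0.2,-0.4,1],"twist":[0,0.02,1.62],"grip":100},{"slide":[-0.2,-0.4,1],"twist":[0,0.02,1.62],"grip":100},{"slide":[-0.2,-0.4,1],"twist":[0,0.02,1.62],"grip":100},{"slide":[-0.2,-0.4,1],"twist":[0,0.02,1.62],"grip":100},{"slide":[-0.2,-0.4,1],"twist":[0,0.02,1.62],"grip":100}])

```text
t: 17.05
tcp_pos: [0.6595, -0.3103, 0.1894]
tool_rot: [[0.021, 1.0, -0.001], [1.0, -0.021, -0.004], [-0.004, -0.001, -1.0]]
contact_force: [-0.1, -0.2, -0.1]
grip_width: 0.0882
```

Run:
```python
from h import *
st(); go(660,-310.2,38,-1.4)
c=manip.read_camera("top"); im=c["img"]; print(proj(c,[.66,-.31,.06]))
```

```text
t 17.05 tcp [ 659.5 -310.3  189.4] jaw -1.2 F [-0.1 -0.2 -0.1] w 88.2 q [ 46.  64. -64.  71.  56.  76. -16.]
 slide [ 0.07  0.06 14.54] twist [-0.001  0.004  0.003]
 slide [ 0.07  0.06 14.54] twist [-6.000e-03 -1.000e-03 -3.138e+00]
[[374.0452096  172.08493154]]
```

Aligned. Descending and gripping the ends.

>>> step_arm(series=[{"slide":[0,0.1,4],"twist":[0,0,0],"grip":100},{"slide":[0,0.1,8],"twist":[0,0,0],"grip":100},{"slide":[0,0.1,11],"twist":[0,0,0],"grip":100},{"slide":[0,0.1,13.5],"twist":[0,0,0],"grip":100},{"slide":[0,0.1,14.5],"twist":[0,0,0],"grip":100},{"slide":[0,0.1,14.5],"twist":[0,0,0],"grip":100},{"slide":[0,0.1,14.5],"twist":[0,0,0],"grip":100}])

```text
t: 17.68
tcp_pos: [0.6607, -0.3108, 0.0449]
tool_rot: [[0.025, 1.0, 0.0], [1.0, -0.025, -0.003], [-0.003, 0.0, -1.0]]
contact_force: [0.6, -0.7, -0.6]
grip_width: 0.0881
```

>>> step_arm(series=[{"slide":[0,0,0],"twist":[0,0,0],"grip":65},{"slide":[0,0,0],"twist":[0,0,0],"grip":65},{"slide":[0,0,0],"twist":[0,0,0],"grip":65},{"slide":[0,0,0],"twist":[0,0,0],"grip":65},{"slide":[0,0,0],"twist":[0,0,0],"grip":65},{"slide":[0,0,0],"twist":[0,0,0],"grip":65},{"slide":[0,0,0],"twist":[0,0,0],"grip":65}])

```text
t: 18.27
tcp_pos: [0.6602, -0.3114, 0.0455]
tool_rot: [[0.026, 1.0, -0.001], [1.0, -0.026, -0.005], [-0.005, -0.001, -1.0]]
contact_force: [-3.5, -0.5, 6.9]
grip_width: 0.0636
```

Run:
```python
from h import *
st()
```

```text
t 18.27 tcp [ 660.2 -311.4   45.5] jaw -1.5 F [-3.5 -0.5  6.9] w 63.6 q [ 45.  74. -59.  74.  64.  67. -20.]
```

>>> step_arm(series=[{"slide":[0,0,-1],"twist":[0,0,0],"grip":65},{"slide":[0,0,-3],"twist":[0,0,0],"grip":65},{"slide":[0,0,-6],"twist":[0,0,0],"grip":65},{"slide":[0,0,-9],"twist":[0,0,0],"grip":65},{"slide":[0,0,-12],"twist":[0,0,0],"grip":65},{"slide":[0,0,-12],"twist":[0,0,0],"grip":65},{"slide":[0,0,-12],"twist":[0,0,0],"grip":65}])

```text
t: 18.85
tcp_pos: [0.6617, -0.3103, 0.1674]
tool_rot: [[0.025, 1.0, 0.004], [1.0, -0.025, -0.005], [-0.005, 0.004, -1.0]]
contact_force: [-1.0, 0.5, -4.9]
grip_width: 0.0635
```

Run:
```python
from h import *
st();go(535.4,-37,160,-1.4)
```

```text
t 18.85 tcp [ 661.7 -310.3  167.4] jaw -1.4 F [-1.   0.5 -4.9] w 63.5 q [ 46.  65. -63.  72.  57.  74. -17.]
 slide [ 27.   -13.31  -0.03] twist [ 0.004  0.005 -0.001]
 slide [ 27.   -13.31  -0.03] twist [ 0.007 -0.006  3.141]
```

>>> step_arm(series=[{"slide":[2,-1,0],"twist":[0,0,0],"grip":65},{"slide":[5,-2.5,0],"twist":[0,0,0],"grip":65},{"slide":[8,-4,0],"twist":[0,0,0],"grip":65},{"slide":[11,-5.5,0],"twist":[0,0,0],"grip":65},{"slide":[14,-7,0],"twist":[0,0,0],"grip":65},{"slide":[17,-8.5,0],"twist":[0,0,0],"grip":65},{"slide":[20,-10,0],"twist":[0,0,0],"grip":65},{"slide":[23,-11.5,0],"twist":[0,0,0],"grip":65},{"slide":[25.5,-12.8,0],"twist":[0,0,0],"grip":65},{"slide":[27,-13.3,0],"twist":[0,0,0],"grip":65},{"slide":[27,-13.3,0],"twist":[0,0,0],"grip":65},{"slide":[27,-13.3,0],"twist":[0,0,0],"grip":65},{"slide":[27,-13.3,0],"twist":[0,0,0],"grip":65}])

```text
t: 19.93
tcp_pos: [0.5341, -0.0386, 0.1623]
tool_rot: [[0.027, 1.0, -0.003], [1.0, -0.027, -0.005], [-0.005, -0.002, -1.0]]
contact_force: [0.6, -0.5, -4.1]
grip_width: 0.0639
```

Run:
```python
from h import *
st();go(535.4,-37,47,-1.4)
```

```text
t 19.93 tcp [534.1 -38.6 162.3] jaw -1.5 F [ 0.6 -0.5 -4.1] w 63.9 q [ 33.  55. -64. 109.  61.  58. -60.]
 slide [ 0.22  0.15 10.93] twist [-0.002  0.005 -0.002]
 slide [ 0.22  0.15 10.93] twist [0.008 0.004 3.139]
```

>>> step_arm(series=[{"slide":[0.2,0.1,3],"twist":[0,0,0],"grip":65},{"slide":[0.2,0.1,6],"twist":[0,0,0],"grip":65},{"slide":[0.2,0.1,8],"twist":[0,0,0],"grip":65},{"slide":[0.2,0.1,9.5],"twist":[0,0,0],"grip":65},{"slide":[0.2,0.1,10.7],"twist":[0,0,0],"grip":65},{"slide":[0.2,0.1,10.9],"twist":[0,0,0],"grip":65},{"slide":[0.2,0.1,10.9],"twist":[0,0,0],"grip":65},{"slide":[0.2,0.1,10.9],"twist":[0,0,0],"grip":65}])

```text
t: 20.6
tcp_pos: [0.5356, -0.0363, 0.0545]
tool_rot: [[0.027, 1.0, -0.0], [1.0, -0.027, -0.004], [-0.004, -0.0, -1.0]]
contact_force: [1.1, -0.1, -2.8]
grip_width: 0.0636
```

Run:
```python
from h import *
st();go(535.4,-40,43.5,-1.4)
c=manip.read_camera("scene");b=manip.read_camera("top")
cv2.imwrite("pics/z8.png",np.hstack([cv2.resize(c["img"][150:240,170:270,::-1],(440,396)),cv2.resize(b["img"][150:250,260:350,::-1],(356,396))]))
```

```text
t 20.6 tcp [535.6 -36.3  54.5] jaw -1.5 F [ 1.1 -0.1 -2.8] w 63.6 q [ 30.  64. -56. 111.  73.  52. -69.]
 slide [-0.37 -0.01  0.5 ] twist [-0.     0.004 -0.003]
 slide [-0.37 -0.01  0.5 ] twist [6.000e-03 1.000e-03 3.139e+00]
```

View pics/z8.png

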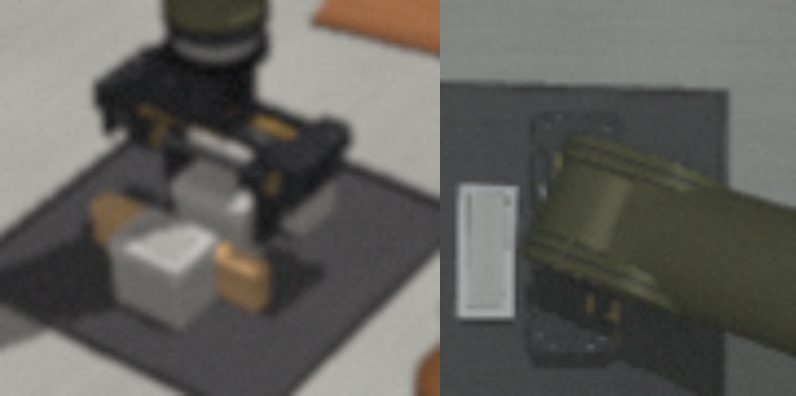

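z8: the tin is between the lath and the long tin, untouched. Lowering it, then easing it toward the lath.

>>> step_arm(series=[{"slide":[0,0,0.3],"twist":[0,0,0],"grip":65},{"slide":[0,0,0.5],"twist":[0,0,0],"grip":65},{"slide":[-0.1,0,0.5],"twist":[0,0,0],"grip":65},{"slide":[-0.2,0,0.5],"twist":[0,0,0],"grip":65},{"slide":[-0.3,0,0.5],"twist":[0,0,0],"grip":65},{"slide":[-0.3,0,0.5],"twist":[0,0,0],"grip":65},{"slide":[-0.3,0,0.5],"twist":[0,0,0],"grip":65},{"slide":[-0.3,0,0.5],"twist":[0,0,0],"grip":65}])

```text
t: 21.37
tcp_pos: [0.5351, -0.0387, 0.0493]
tool_rot: [[0.025, 1.0, -0.001], [1.0, -0.025, -0.004], [-0.004, -0.001, -1.0]]
contact_force: [0.1, -0.2, -3.2]
grip_width: 0.0638
```

>>> step_arm(series=[{"slide":[-0.1,0,0],"twist":[0,0,0],"grip":65},{"slide":[-0.1,0,0],"twist":[0,0,0],"grip":65},{"slide":[-0.1,0,0],"twist":[0,0,0],"grip":65}])

```text
t: 21.62
tcp_pos: [0.535, -0.0398, 0.0492]
tool_rot: [[0.025, 1.0, -0.001], [1.0, -0.025, -0.004], [-0.004, -0.001, -1.0]]
contact_force: [0.5, -0.8, -3.1]
grip_width: 0.064
```

>>> step_arm(series=[{"slide":[-0.1,0,0],"twist":[0,0,0],"grip":65},{"slide":[-0.1,0,0],"twist":[0,0,0],"grip":65},{"slide":[-0.1,0,0],"twist":[0,0,0],"grip":65}])

```text
t: 21.87
tcp_pos: [0.535, -0.0408, 0.0492]
tool_rot: [[0.026, 1.0, -0.001], [1.0, -0.026, -0.004], [-0.004, -0.001, -1.0]]
contact_force: [-0.2, 0.5, -2.7]
grip_width: 0.0637
```

>>> step_arm(series=[{"slide":[-0.05,0,0],"twist":[0,0,0],"grip":65},{"slide":[-0.05,0,0],"twist":[0,0,0],"grip":65},{"slide":[-0.05,0,0],"twist":[0,0,0],"grip":65}])

```text
t: 22.12
tcp_pos: [0.535, -0.0413, 0.0493]
tool_rot: [[0.025, 1.0, -0.001], [1.0, -0.025, -0.004], [-0.004, -0.001, -1.0]]
contact_force: [-0.4, 0.0, -3.0]
grip_width: 0.0637
```

>>> step_arm(series=[{"slide":[-0.05,0,0],"twist":[0,0,0],"grip":65},{"slide":[-0.05,0,0],"twist":[0,0,0],"grip":65},{"slide":[-0.05,0,0],"twist":[0,0,0],"grip":65}])

```text
t: 22.37
tcp_pos: [0.535, -0.0418, 0.0493]
tool_rot: [[0.025, 1.0, -0.001], [1.0, -0.025, -0.004], [-0.004, -0.001, -1.0]]
contact_force: [0.3, -0.0, -3.7]
grip_width: 0.0634
```

>>> step_arm(series=[{"slide":[-0.05,0,0],"twist":[0,0,0],"grip":65},{"slide":[-0.05,0,0],"twist":[0,0,0],"grip":65},{"slide":[-0.05,0,0],"twist":[0,0,0],"grip":65}])

```text
t: 22.62
tcp_pos: [0.535, -0.0421, 0.0493]
tool_rot: [[0.025, 1.0, -0.001], [1.0, -0.025, -0.004], [-0.004, -0.001, -1.0]]
contact_force: [-0.1, -0.4, -2.8]
grip_width: 0.0637
```

>>> step_arm(series=[{"slide":[-0.05,0,0],"twist":[0,0,0],"grip":65},{"slide":[-0.05,0,0],"twist":[0,0,0],"grip":65},{"slide":[-0.05,0,0],"twist":[0,0,0],"grip":65}])

```text
t: 22.87
tcp_pos: [0.535, -0.0422, 0.0493]
tool_rot: [[0.025, 1.0, -0.001], [1.0, -0.025, -0.003], [-0.003, -0.001, -1.0]]
contact_force: [0.5, 1.6, -4.8]
grip_width: 0.0634
```

>>> step_arm(series=[{"slide":[0,0,0.05],"twist":[0,0,0],"grip":65},{"slide":[0,0,0.1],"twist":[0,0,0],"grip":65},{"slide":[0,0,0.1],"twist":[0,0,0],"grip":65}])

```text
t: 23.12
tcp_pos: [0.5351, -0.0422, 0.0485]
tool_rot: [[0.025, 1.0, -0.001], [1.0, -0.025, -0.003], [-0.003, -0.0, -1.0]]
contact_force: [-0.5, 2.2, -0.8]
grip_width: 0.0638
```

Contact with both the lath and the sheet. Releasing.

>>> step_arm(series=[{"slide":[0,0,0],"twist":[0,0,0],"grip":95},{"slide":[0,0,0],"twist":[0,0,0],"grip":95},{"slide":[0,0,0],"twist":[0,0,0],"grip":95},{"slide":[0,0,0],"twist":[0,0,0],"grip":95},{"slide":[0,0,0],"twist":[0,0,0],"grip":95},{"slide":[0,0,0],"twist":[0,0,0],"grip":95},{"slide":[0,0,-2],"twist":[0,0,0],"grip":95},{"slide":[0,0,-5],"twist":[0,0,0],"grip":95},{"slide":[0,0,-8],"twist":[0,0,0],"grip":95},{"slide":[0,0,-11],"twist":[0,0,0],"grip":95},{"slide":[0,0,-14],"twist":[0,0,0],"grip":95},{"slide":[0,0,-14],"twist":[0,0,0],"grip":95}])

```text
t: 24.12
tcp_pos: [0.5377, -0.0406, 0.1936]
tool_rot: [[0.025, 1.0, 0.008], [1.0, -0.025, -0.002], [-0.002, 0.008, -1.0]]
contact_force: [0.1, 0.6, -0.1]
grip_width: 0.0834
```

Run:
```python
from h import *
st();go(460,120,175,88.6)
```

```text
t 24.12 tcp [537.7 -40.6 193.6] jaw -1.4 F [ 0.1  0.6 -0.1] w 83.4 q [ 34.  53. -65. 108.  57.  60. -57.]
 slide [15.86 -8.18  1.17] twist [ 0.005  0.008 -1.571]
 slide [15.86 -8.18  1.17] twist [ 0.008 -0.005  1.57 ]
```

>>> step_arm(series=[{"slide":[3,-1.5,0],"twist":[0,0,-0.12],"grip":70},{"slide":[6,-3,0],"twist":[0,0,-0.24],"grip":60},{"slide":[9,-4.5,0],"twist":[0,0,-0.36],"grip":60},{"slide":[12,-6,0],"twist":[0,0,-0.48],"grip":60},{"slide":[15.8,-8.2,0],"twist":[0,0,-1.571],"grip":60},{"slide":[15.8,-8.2,0],"twist":[0,0,-1.571],"grip":60},{"slide":[15.8,-8.2,0],"twist":[0,0,-1.571],"grip":60},{"slide":[15.8,-8.2,0],"twist":[0,0,-1.571],"grip":60},{"slide":[15.8,-8.2,0],"twist":[0,0,-1.571],"grip":60},{"slide":[15.8,-8.2,0],"twist":[0,0,-1.571],"grip":60},{"slide":[15.8,-8.2,0],"twist":[0,0,-1.571],"grip":60},{"slide":[15.8,-8.2,0],"twist":[0,0,-1.571],"grip":60},{"slide":[15.8,-8.2,0],"twist":[0,0,-1.571],"grip":60},{"slide":[15.8,-8.2,0],"twist":[0,0,-1.571],"grip":60},{"slide":[15.8,-8.2,0],"twist":[0,0,-1.571],"grip":60},{"slide":[15.8,-8.2,0],"twist":[0,0,-1.571],"grip":60},{"slide":[15.8,-8.2,0],"twist":[0,0,-1.571],"grip":60}])

```text
t: 25.53
tcp_pos: [0.4571, 0.1177, 0.1876]
tool_rot: [[-1.0, 0.027, -0.001], [0.027, 1.0, -0.004], [0.001, -0.004, -1.0]]
contact_force: [0.2, 0.7, 0.2]
grip_width: 0.0525
```

Run:
```python
from h import *
st();go(481,-73,160,88.6)
c=manip.read_camera("top"); im=c["img"]; gray=im.mean(2); hsv=cv2.cvtColor(im,cv2.COLOR_RGB2HSV)
f=np.where(hsv[...,1]>60,hsv[...,2],0); n=np.where(hsv[...,1]<60,gray,50)
print("lath",fine(c,f,(280,170,312,250),125,.039),"short",fine(c,n,(303,192,328,232),95,.063),"long",fine(c,gray,(256,185,283,240),95,.063),"loose",fine(c,n,(283,192,303,232),95,.063))
cv2.imwrite("pics/z9.png",cv2.resize(im[160:260,240:345,::-1],None,fx=5,fy=5))
```

```text
t 25.53 tcp [457.1 117.7 187.6] jaw 88.5 F [0.2 0.7 0.2] w 52.5 q [ 21.  58. -80. 118.  65.  68.  -1.]
 slide [ -2.9  -18.99   2.24] twist [-0.004 -0.001 -0.002]
 slide [ -2.9  -18.99   2.24] twist [-1.000e-03  7.000e-03  3.139e+00]
lath [551.8 -75.2  91.1  15.    0. ] short [ 534.7 -106.2   61.8   47.9   -1.1] long [ 5.431e+02  2.980e+01  7.350e+01  4.930e+01 -4.000e-01] loose [536.5 -39.8  63.4  48.8  -5.8]
```

View pics/z9.png

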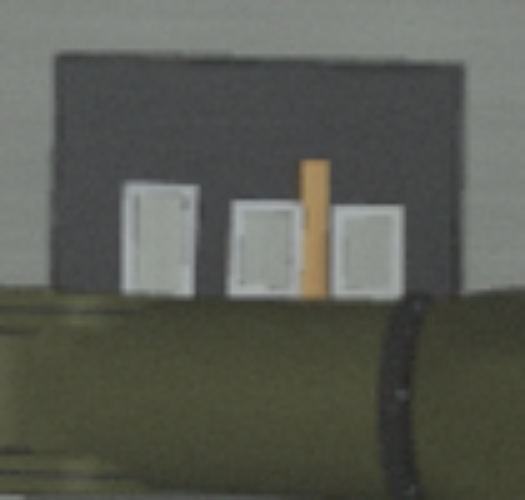

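z9: the loose tin stands against the lath and level with the short tin, tops at about row 205. The arm hides the near part. The elbow has swung out (q3 = -80), so I'll turn the tool half a turn the other way to relax it before fetching the lath.

>>> step_arm(series=[{"slide":[0,0,0],"twist":[0,0,2.2],"grip":60},{"slide":[0,0,0],"twist":[0,0,2.2],"grip":60},{"slide":[0,0,0],"twist":[0,0,2.2],"grip":60},{"slide":[0,0,0],"twist":[0,0,2.2],"grip":60},{"slide":[0,0,0],"twist":[0,0,2.2],"grip":60},{"slide":[0,0,0],"twist":[0,0,2.2],"grip":60},{"slide":[0,0,0],"twist":[0,0,2.2],"grip":60},{"slide":[0,0,0],"twist":[0,0,2.2],"grip":60},{"slide":[0,0,0],"twist":[0,0,2.2],"grip":60},{"slide":[0,0,0],"twist":[0,0,2.2],"grip":60},{"slide":[0,0,0],"twist":[0,0,2.2],"grip":60},{"slide":[0,0,0],"twist":[0,0,2.2],"grip":60},{"slide":[0,0,0],"twist":[0,0,2.2],"grip":60},{"slide":[0,0,0],"twist":[0,0,2.2],"grip":60},{"slide":[0,0,0],"twist":[0,0,2.2],"grip":60},{"slide":[0,0,0],"twist":[0,0,2.2],"grip":60},{"slide":[0,0,0],"twist":[0,0,2.2],"grip":60},{"slide":[0,0,0],"twist":[0,0,2.2],"grip":60}])

```text
t: 27.08
tcp_pos: [0.4572, 0.1179, 0.188]
tool_rot: [[0.614, 0.789, -0.0], [0.789, -0.614, -0.004], [-0.003, 0.002, -1.0]]
contact_force: [0.4, 0.6, -0.1]
grip_width: 0.0528
```

Run:
```python
from h import *
st();go(460,120,175,-91.4);go(460,120,175,-91.4+10)
```

```text
t 27.08 tcp [457.2 117.9 188. ] jaw -37.9 F [ 0.4  0.6 -0.1] w 52.8 q [  13.   46.  -56.  118.   54.   47. -115.]
 slide [0.33 0.09 0.7 ] twist [0.003 0.002 0.934]
 slide [0.33 0.09 0.7 ] twist [-2.000e-03  4.000e-03 -2.207e+00]
 slide [0.33 0.09 0.7 ] twist [0.003 0.002 0.76 ]
 slide [0.33 0.09 0.7 ] twist [-0.003  0.004 -2.382]
```

>>> step_arm(series=[{"slide":[0,0,0],"twist":[0,0,0.93],"grip":60},{"slide":[0,0,0],"twist":[0,0,0.93],"grip":60},{"slide":[0,0,0],"twist":[0,0,0.93],"grip":60},{"slide":[0,0,0],"twist":[0,0,0.93],"grip":60},{"slide":[0,0,0],"twist":[0,0,0.93],"grip":60},{"slide":[0,0,0],"twist":[0,0,0.93],"grip":60},{"slide":[0,0,0],"twist":[0,0,0.93],"grip":60},{"slide":[0,0,0],"twist":[0,0,0.93],"grip":60},{"slide":[0,0,0],"twist":[0,0,0.93],"grip":60},{"slide":[0,0,0],"twist":[0,0,0.93],"grip":60},{"slide":[0,0,0],"twist":[0,0,0.93],"grip":60},{"slide":[0,0,0],"twist":[0,0,0.93],"grip":60}])

```text
t: 28.08
tcp_pos: [0.457, 0.1179, 0.1876]
tool_rot: [[1.0, -0.013, -0.002], [-0.013, -1.0, -0.003], [-0.002, 0.003, -1.0]]
contact_force: [-0.5, 0.5, -0.1]
grip_width: 0.053
```

Run:
```python
from h import *
st();print(manip.observe()["joint_positions"].round(1));go(481,-73,160,-91.4)
```

```text
t 28.08 tcp [457.  117.9 187.6] jaw -90.7 F [-0.5  0.5 -0.1] w 53.0 q [   1.   39.  -33.  119.   39.   34. -151.]
[   0.7   38.8  -33.5  119.1   39.    33.5 -151.3]
 slide [ 2.64 19.05  2.22] twist [0.003 0.002 0.012]
 slide [ 2.64 19.05  2.22] twist [-2.00e-03  5.00e-03 -3.13e+00]
```

>>> step_arm(series=[{"slide":[0.5,3,0],"twist":[0,0,0],"grip":40},{"slide":[1,6.5,0],"twist":[0,0,0],"grip":40},{"slide":[1.5,10,0],"twist":[0,0,0],"grip":40},{"slide":[2,13.5,0.5],"twist":[0,0,0.01],"grip":40},{"slide":[2.3,17,1],"twist":[0,0,0.01],"grip":40},{"slide":[2.3,19,2],"twist":[0,0,0.01],"grip":40},{"slide":[2.3,19,2.2],"twist":[0,0,0.01],"grip":40},{"slide":[2.3,19,2.2],"twist":[0,0,0.01],"grip":40},{"slide":[2.3,19,2.2],"twist":[0,0,0.01],"grip":40}])

```text
t: 28.83
tcp_pos: [0.4776, -0.0714, 0.1664]
tool_rot: [[1.0, -0.022, -0.001], [-0.022, -1.0, -0.002], [-0.001, 0.002, -1.0]]
contact_force: [0.0, 0.3, -0.1]
grip_width: 0.0354
```

Run:
```python
from h import *
st();print(manip.observe()["joint_positions"].round(1));go(478,-73,31.5,-91.4)
```

```text
t 28.83 tcp [477.6 -71.4 166.4] jaw -91.3 F [ 0.   0.3 -0.1] w 35.4 q [  23.   42.  -33.  118.   43.   33. -132.]
[  23.5   41.6  -33.4  118.3   42.9   32.6 -132. ]
 slide [ 0.05  0.14 12.89] twist [0.002 0.001 0.002]
 slide [ 0.05  0.14 12.89] twist [-1.00e-03  3.00e-03 -3.14e+00]
```

>>> step_arm(series=[{"slide":[0,0.15,4],"twist":[0,0,0],"grip":40},{"slide":[0,0.15,7],"twist":[0,0,0],"grip":40},{"slide":[0,0.15,9.5],"twist":[0,0,0],"grip":40},{"slide":[0,0.15,11.5],"twist":[0,0,0],"grip":40},{"slide":[0,0.15,12.6],"twist":[0,0,0],"grip":40},{"slide":[0,0.15,12.8],"twist":[0,0,0],"grip":40},{"slide":[0,0.15,12.8],"twist":[0,0,0],"grip":40},{"slide":[0,0.15,12.8],"twist":[0,0,0],"grip":40}])

```text
t: 29.5
tcp_pos: [0.478, -0.0733, 0.0391]
tool_rot: [[1.0, -0.022, 0.0], [-0.022, -1.0, -0.003], [0.0, 0.003, -1.0]]
contact_force: [1.0, 0.4, 0.3]
grip_width: 0.0352
```

Run:
```python
from h import *
st();print(manip.observe()["joint_positions"].round(1));go(478,-73,31.5,-91.4)
```

```text
t 29.5 tcp [478.  -73.3  39.1] jaw -91.3 F [1.  0.4 0.3] w 35.2 q [  11.   53.  -13.  121.   61.   12. -148.]
[  10.9   53.4  -12.6  121.4   60.8   11.8 -148.3]
 slide [ 0.   -0.03  0.16] twist [ 0.003 -0.     0.003]
 slide [ 0.   -0.03  0.16] twist [ 0.     0.005 -3.139]
```

>>> step_arm(series=[{"slide":[0,0,0.1],"twist":[0,0,0],"grip":10},{"slide":[0,0,0.1],"twist":[0,0,0],"grip":10},{"slide":[0,0,0.1],"twist":[0,0,0],"grip":10},{"slide":[0,0,0.1],"twist":[0,0,0],"grip":10},{"slide":[0,0,0.1],"twist":[0,0,0],"grip":10},{"slide":[0,0,0.1],"twist":[0,0,0],"grip":10}], grip_force=20)

```text
t: 30.0
tcp_pos: [0.4778, -0.0738, 0.0381]
tool_rot: [[1.0, -0.023, 0.0], [-0.023, -1.0, -0.002], [0.001, 0.002, -1.0]]
contact_force: [-0.7, 1.7, 6.4]
grip_width: 0.0177
```

>>> step_arm(series=[{"slide":[0,0,-0.7],"twist":[0,0,0],"grip":10},{"slide":[0,0,-1.5],"twist":[0,0,0],"grip":10},{"slide":[0,0,-2.5],"twist":[0,0,0],"grip":10},{"slide":[0,0,-3.5],"twist":[0,0,0],"grip":10},{"slide":[0,0,-5],"twist":[0,0,0],"grip":10},{"slide":[0,0,-7],"twist":[0,0,0],"grip":10},{"slide":[0,0,-9],"twist":[0,0,0],"grip":10},{"slide":[0,0,-11],"twist":[0,0,0],"grip":10},{"slide":[0,0,-12],"twist":[0,0,0],"grip":10},{"slide":[0,0,-12],"twist":[0,0,0],"grip":10}])

```text
t: 30.83
tcp_pos: [0.4785, -0.0746, 0.1591]
tool_rot: [[1.0, -0.025, 0.003], [-0.025, -1.0, -0.004], [0.003, 0.004, -1.0]]
contact_force: [0.2, 0.3, -1.4]
grip_width: 0.018
```

Run:
```python
from h import *
st();u=np.array([np.cos(np.radians(8.6)),np.sin(np.radians(8.6))])
p=np.array([507.7,314.2])-43*u;print(p);go(*p,155,98.6);go(*p,155,98.6-9)
```

```text
t 30.83 tcp [478.5 -74.6 159.1] jaw -91.4 F [ 0.2  0.3 -1.4] w 18.0 q [  23.   42.  -32.  119.   44.   31. -133.]
[465.18347561 307.76998023]
 slide [ -2.28 -38.19  -0.35] twist [-0.003 -0.007  2.967]
 slide [ -2.28 -38.19  -0.35] twist [ 0.004 -0.002 -0.175]
 slide [ -2.28 -38.19  -0.35] twist [-0.004 -0.007  3.124]
 slide [ -2.28 -38.19  -0.35] twist [ 0.004 -0.003 -0.018]
```

>>> step_arm(series=[{"slide":[-0.3,-3,0],"twist":[0,0,-0.05],"grip":10},{"slide":[-0.6,-6.5,0],"twist":[0,0,-0.1],"grip":10},{"slide":[-0.9,-10,0],"twist":[0,0,-0.15],"grip":10},{"slide":[-1.2,-14,0],"twist":[0,0,-0.175],"grip":10},{"slide":[-1.5,-18,0],"twist":[0,0,-0.175],"grip":10},{"slide":[-1.8,-22,0],"twist":[0,0,-0.175],"grip":10},{"slide":[-2,-26,0],"twist":[0,0,-0.175],"grip":10},{"slide":[-2.2,-30,0],"twist":[0,0,-0.175],"grip":10},{"slide":[-2.3,-34,0],"twist":[0,0,-0.175],"grip":10},{"slide":[-2.3,-37,0],"twist":[0,0,-0.175],"grip":10},{"slide":[-2.3,-38.2,0],"twist":[0,0,-0.175],"grip":10},{"slide":[-2.3,-38.2,0],"twist":[0,0,-0.175],"grip":10},{"slide":[-2.3,-38.2,0],"twist":[0,0,-0.175],"grip":10},{"slide":[-2.3,-38.2,0],"twist":[0,0,-0.175],"grip":10}])

```text
t: 32.0
tcp_pos: [0.4637, 0.3052, 0.155]
tool_rot: [[0.989, 0.148, -0.002], [0.148, -0.989, -0.008], [-0.003, 0.007, -1.0]]
contact_force: [-0.8, -0.3, -0.8]
grip_width: 0.0179
```

Run:
```python
from h import *
st();go(465.2,307.8,40,-81.4)
```

```text
t 32.0 tcp [463.7 305.2 155. ] jaw -81.5 F [-0.8 -0.3 -0.8] w 17.9 q [ -23.   45.  -26.  107.   32.   36. -150.]
 slide [ 0.23 -0.32 10.9 ] twist [ 0.007  0.003 -0.001]
 slide [ 0.23 -0.32 10.9 ] twist [ 0.005 -0.012  3.14 ]
```

>>> step_arm(series=[{"slide":[0.2,-0.3,4],"twist":[0,0,0],"grip":10},{"slide":[0.2,-0.3,7],"twist":[0,0,0],"grip":10},{"slide":[0.2,-0.3,9],"twist":[0,0,0],"grip":10},{"slide":[0.2,-0.3,10],"twist":[0,0,0],"grip":10},{"slide":[0.2,-0.3,10.6],"twist":[0,0,0],"grip":10},{"slide":[0.2,-0.3,10.8],"twist":[0,0,0],"grip":10},{"slide":[0.2,-0.3,10.8],"twist":[0,0,0],"grip":10},{"slide":[0.2,-0.3,10.8],"twist":[0,0,0],"grip":10}])

```text
t: 32.67
tcp_pos: [0.4657, 0.3113, 0.049]
tool_rot: [[0.989, 0.15, 0.0], [0.15, -0.989, -0.003], [-0.0, 0.003, -1.0]]
contact_force: [-0.5, 0.1, -0.6]
grip_width: 0.0182
```

Run:
```python
from h import *
st()
```

```text
t 32.67 tcp [465.7 311.3  49. ] jaw -81.4 F [-0.5  0.1 -0.6] w 18.2 q [ -30.   54.  -14.  108.   33.   22. -151.]
```

>>> step_arm(series=[{"slide":[0,0,0.2],"twist":[0,0,0],"grip":10},{"slide":[0,0,0.35],"twist":[0,0,0],"grip":10},{"slide":[0,0,0.35],"twist":[0,0,0],"grip":10},{"slide":[0,0,0.35],"twist":[0,0,0],"grip":10}])

```text
t: 33.0
tcp_pos: [0.4655, 0.3115, 0.0452]
tool_rot: [[0.989, 0.151, 0.0], [0.151, -0.989, -0.003], [-0.0, 0.003, -1.0]]
contact_force: [-0.3, -0.9, 3.8]
grip_width: 0.0178
```

>>> step_arm(series=[{"slide":[0,0,0],"twist":[0,0,0],"grip":45},{"slide":[0,0,0],"twist":[0,0,0],"grip":45},{"slide":[0,0,0],"twist":[0,0,0],"grip":45},{"slide":[0,0,0],"twist":[0,0,0],"grip":45},{"slide":[0,0,0],"twist":[0,0,0],"grip":45},{"slide":[0,0,-3],"twist":[0,0,0],"grip":45},{"slide":[0,0,-7],"twist":[0,0,0],"grip":45},{"slide":[0,0,-11],"twist":[0,0,0],"grip":45},{"slide":[0,0,-14],"twist":[0,0,0],"grip":45},{"slide":[-6,-12,-16],"twist":[0,0,0],"grip":45},{"slide":[-6,-12,-16],"twist":[0,0,0],"grip":45},{"slide":[-6,-12,-16],"twist":[0,0,0],"grip":45},{"slide":[-6,-12,-16],"twist":[0,0,0],"grip":45},{"slide":[-6,-12,-16],"twist":[0,0,0],"grip":45},{"slide":[-6,-12,-16],"twist":[0,0,0],"grip":45},{"slide":[-6,-12,-16],"twist":[0,0,0],"grip":45}])

```text
t: 34.33
tcp_pos: [0.3889, 0.4194, 0.2036]
tool_rot: [[0.989, 0.149, -0.001], [0.149, -0.989, -0.006], [-0.002, 0.006, -1.0]]
contact_force: [-0.3, -0.3, -0.3]
grip_width: 0.0396
```

Run:
```python
from h import *
st()
c=manip.read_camera("top"); im=c["img"]; gray=im.mean(2); hsv=cv2.cvtColor(im,cv2.COLOR_RGB2HSV)
f=np.where(hsv[...,1]>60,hsv[...,2],0)
print("lath",fine(c,f,(165,180,215,255),130,.046))
for n,b in(("short",(303,192,328,232)),("loose",(283,192,304,232)),("long",(256,185,283,240))): print(n,fine(c,gray,b,95,.063))
s=manip.read_camera("scene")["img"]
cv2.imwrite("pics/z10.png",np.hstack([cv2.resize(im[150:260,160:345,::-1],(555,330),interpolation=1),cv2.resize(s[130:230,160:235,::-1],(245,330))]))
```

```text
t 34.33 tcp [388.9 419.4 203.6] jaw -81.5 F [-0.3 -0.3 -0.3] w 39.6 q [ -42.   41.  -18.  102.   18.   40. -150.]
lath [511.  319.1 172.   31.4   2.2]
short [ 533.9 -106.2   63.3   48.1   -0.8]
loose [536.2 -40.1  63.9  49.1  -3.7]
long [524.8  30.1 110.2  48.8  -1.1]
```

View pics/z10.png

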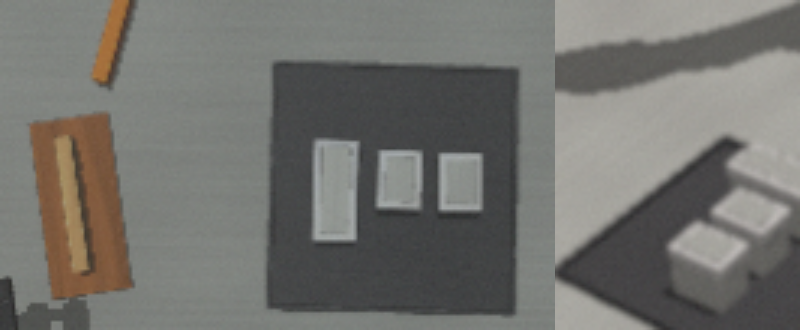

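z10 (last check view): the lath is back on its board at (70,203) and the two short tins are spaced evenly at (400,180) and (460,182). The loose tin's yaw reading is near the limit, so I'll measure the edges more precisely over averaged frames.

```bash
cat > yaw.py <<'E'
from h import *
cs=[manip.read_camera("top") for _ in range(6)]; c=cs[0]; im=np.mean([k["img"] for k in cs],0); gray=im.mean(2)
def edges(name,cx,cy,L,W,yaw=-1.3,z=.063):
    """sub-pixel edge lines of a tin's lid: angle and offset of each side, mm"""
    r=np.radians(yaw); u=np.array([np.cos(r),np.sin(r)]); v=np.array([-u[1],u[0]]); o=np.array([cx,cy]); out=[]
    for n,a,b,half,ext in(("+x",u,v,L/2,W/2),("-x",-u,v,L/2,W/2),("+y",v,u,W/2,L/2),("-y",-v,u,W/2,L/2)):
        q=[]
        for t in np.linspace(-ext+7,ext-7,25):
            s=np.arange(half-6,half+7,.25); P=o+np.outer(s,a)+b*t
            px=proj(c,np.c_[P/1000,np.full(len(P),z)]).astype(np.float32)
            g=cv2.remap(gray.astype(np.float32),px[:,:1],px[:,1:],cv2.INTER_LINEAR).ravel()
            d=-np.gradient(g); d[d<.5*d.max()]=0; q.append((t,(s*d).sum()/d.sum()))
        k=np.polyfit(*np.array(q).T,1); sgn=-1 if n in("+x","-y") else 1
        out.append((n,round(k[1],1),round(yaw+sgn*np.degrees(np.arctan(k[0])),1)))
    print(name,out)
edges("short",533.9,-106.2,64,48); edges("loose",536.2,-40.1,64,48); edges("long",524.8,30.1,110,48)
hsv=cv2.cvtColor(im.astype(np.uint8),cv2.COLOR_RGB2HSV); f=np.where(hsv[...,1]>60,hsv[...,2],0)
for t in(138,143): print("lath",fine(c,f,(165,190,205,250),t,.046))
E
python3 yaw.py
```

```text
short [('+x', np.float64(31.4), np.float64(0.1)), ('-x', np.float64(31.7), np.float64(0.0)), ('+y', np.float64(23.4), np.float64(-0.4)), ('-y', np.float64(24.2), np.float64(-0.5))]
loose [('+x', np.float64(32.1), np.float64(-0.2)), ('-x', np.float64(31.3), np.float64(-1.4)), ('+y', np.float64(23.7), np.float64(-4.5)), ('-y', np.float64(24.4), np.float64(-2.9))]
long [('+x', np.float64(53.8), np.float64(-3.7)), ('-x', np.float64(55.2), np.float64(0.1)), ('+y', np.float64(23.3), np.float64(-0.1)), ('-y', np.float64(24.2), np.float64(-1.1))]
lath [508.4 318.8 147.8  16.8   8.6]
lath [508.6 318.6 147.   15.7   8.7]
```

```bash
sed 's/"top"/"scene"/; /hsv=/d; /lath/d' yaw.py > yaws.py; python3 yaws.py | sed 's/np.float64//g'
python3 - <<'E'
from h import *
c=manip.read_camera("top");g=c["img"].mean(2).astype(int)
print(g[198:224,283:328])
import sys
for r in g[198:224,283:327]: print(*["%3d"%v for v in r])
E
```

```text
short [('+x', (34.4), (1.2)), ('-x', (32.7), (0.0)), ('+y', (22.6), (-0.1)), ('-y', (27.5), (-0.8))]
loose [('+x', (34.5), (0.4)), ('-x', (32.9), (-0.1)), ('+y', (23.3), (-1.5)), ('-y', (27.2), (-1.8))]
long [('+x', (57.3), (-1.4)), ('-x', (55.7), (-2.9)), ('+y', (24.3), (-1.8)), ('-y', (27.4), (-1.3))]
[[69 70 70 ... 71 65 68]
 [69 69 71 ... 71 64 64]
 [69 71 73 ... 69 68 66]
 ...
 [66 69 59 ... 66 68 70]
 [68 66 68 ... 68 66 66]
 [67 70 64 ... 66 65 66]]
 69  70  70  67  72  69  68  72  66  72  69  67  72  71  69  70  68  69  70  68  68  70  68  69  68  67  67  69  68  68  66  70  70  70  69  68  67  64  66  66  68  68  71  65
 69  69  71  72  67  63  68  61  68  69  70  72  69  68  67  70  69  68  69  70  69  70  69  67  68  64  70  67  70  71  71  68  67  65  66  66  65  66  67  70  68  66  71  64
 69  71  73 113 148 147 148 148 150 148 146 147 144 144 141 130 122 102  68  69  68  66  68  70  73  72  70  76  73  74  71  72  70  66  65  61  65  67  65  68  67  69  69  68
 68  69  69 125 166 168 165 166 164 163 166 167 163 162 162 160 157 127  67  66  69  65  67 115 150 149 149 148
[... 3236 characters left out ...]
  69  60  53  53  52  54  52  54  57  61  63  64  68  72  72  76  73  68  68  68  67  60  78  97  95  96  95  94  96  94  95  96  97  96  94  95  80  69  69  68  69  67  65
 66  69  59  49  49  52  49  49  49  53  50  51  52  50  50  48  59  66  62  64  64  67  60  48  46  49  53  53  53  50  52  55  54  54  53  56  54  64  70  69  69  64  66  68
 68  66  68  66  61  61  62  63  64  64  63  65  65  62  63  63  65  64  66  68  67  66  62  48  54  52  50  52  51  53  53  46  49  51  51  51  58  64  65  66  65  68  68  66
 67  70  64  70  68  67  67  65  65  67  67  67  66  67  69  65  65  65  64  65  63  66  61  62  64  62  62  62  65  61  64  62  64  64  63  64  66  67  66  66  68  64  66  65
```

```bash
python3 -c "
from h import *
st(); print(manip.close_job())"
```

```text
t 35.08 tcp [387.6 421.4 204.1] jaw -81.3 F [ 0.  -1.1 -0.3] w 39.5 q [ -42.   41.  -18.  102.   18.   40. -150.]
the job is handed in; nothing more can be done
None
```

The job is handed in at about 35 s of the 72 s allowed. All parts of the task were carried out, and one last check, the loose tin's yaw, was inconclusive. I stood the lath against the short tin, took the loose tin from its stand and put it down on the bench. I then regripped it by its ends, set it against the lath, and returned the lath to its board.

Last camera checks:
- **Loose tin position:** its centre is about 66 mm across the row from the short tin's (allowed 63 to 69.5), with ends level within about 2 mm.
- **Row tins:** the short and long tins read within about 1 mm of where they started.
- **Lath:** it stands on the board, about 5 mm from the board's centre.
- **Gripper:** it is open and clear of everything.
- **Bottle and jar:** I kept well away from both, but did not measure them again at the end.

**Doubtful check:** the readings of the loose tin's yaw relative to the short tin disagree. The top view gives about 1 to 3°, depending on which edges are used, and the scene view about 1°. The limit is 3.4°. The gripper measured -1.4° just before release, close to the sheet's own -1.4°, so I left the tin as it was.

Joint 7 ran to its limit during one turn and joint 6 came close to its own. Both were handled by moving or turning back.

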